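Move the slide rack to the drying hook and lock it with the keeper sleeve

ROBOT

A 7-joint arm with a two-finger parallel gripper is mounted at the origin on the work surface. World frame = base frame: x ahead of the robot, y to its left, z up, the work surface at z = 0. Lengths are in m, angles in rad, forces in N, time in s.
With the tool pointing down it reaches from about 0.4 to 0.85 m from the base axis. Payload 10.4 kg.
Tool frame: the origin (TCP) lies at the very end of the fingers, on their centre line; the grasp point (between the pads) lies 19 mm behind it; y points along the fingers, x is the direction in which the jaws open and shut, and the axes are right-handed (so a half turn about y gives the same grasp; the last joint's range is limited). The gripper opens to 87 mm and grips with 3 to 60 N. Pads are 19 mm wide; open, the fingers measure 117 mm over their backs; the gripper's body (75 mm by 190 mm) begins 51 mm behind the grasp point.
Start: joints at [-1.339, 0.332, -0.065, 1.46, 0.022, 1.35, -0.088], TCP at [0.158, 0.605, 0.223] pointing down, gripper open.
Joint ranges: [-2.6, 2.6], [-0.5, 2.12], [-1.47, 1.34], [0.16, 2.42], [-1.27, 4.41], [0.06, 2.06], [-2.6, 2.6]. Speed limits (rad/s): [2.22, 2.22, 2.79, 2.79, 3.14, 3.14, 3.14].

INTERFACE

Orientations are given as a unit quaternion [x, y, z, w].
In Python, from bench import readout, vision, r gives the robot as it stands.
- The arm moves only by the tool arm_command, never from a script. Its argument "targets" is a list that holds one entry, the list of rows, each a list of 6 numbers: the shift along the tool's x, y, z in m, then the turn, a rotation vector about the tool's x, y, z in degrees. A call has 1 to 12 rows; each row shifts and turns the commanded pose from where the row before left it, along the tool's axes as they then stand; what a row does not reach is not made up. A row lasts 1/12 s, in which the tool goes at most 41.7 mm and 7.16 degrees, less where a joint would pass 70% of its speed; a pose out of reach is approached as far as the arm can. A call is refused whole if a number of a shift passes 0.0417 or a number of a turn 7.16, either way. A call with a gripper value outside its range is refused whole. "hand" is the opening, from 0 (shut) to 1 (fully open), set as the call begins (left out, the last holds). The fingers move at their own pace and stop on an object; "grip_force" is the grip in N (left out, the last holds). Time passes only in rows, so rows that do not move let the fingers close. It gives the time, the measured TCP pose, the force and the opening at its end, in the units of the state.
- readout.read_state(): the state, without advancing time (a new reading comes with each control period).
- vision.camera(name): name is "scene" or "top" or "wrist"; returns a dict with "pixels" (480x640x3 uint8, blue, green, red), "fovy" (degrees; the focal length in pixels is half the picture's height over the tangent of half this angle, whatever the lens; pixels are square), "cx", "cy" (the principal point, pixels), "R" (3x3) and "t" (3): a world point X has camera coordinates R X + t; the wrist camera has in their place "mount" (4x4, takes a point from camera to tool coordinates, whose origin is the TCP and whose axes are the tool frame's). Camera axes: x right, y down, z forward; pixel columns grow to the right and rows downward; lengths in m; the calibration is good to about 2 mm. A picture is of the moment at which its call begins: read the wrist's pose just before it. There is no depth.
- r.close_job(): hands the job in, once; it reports no verdict.
The state is a dict: "time": time; "joint_positions": joint angles; "joint_vel": joint speeds; "joint_torque": joint torques, N m; "ee_pos": TCP position; "eef_rot": TCP orientation; "ft_force": force on the tool from outside, world axes, zero at the start; "torque": the same for the moment, N m; "width": finger opening in m.
Only numpy, scipy, OpenCV 4.12 (cv2) and the standard library are available. Lean on these libraries where they do the work, as an engineer would, in place of code of your own. Each camera call takes 0.05 s, during which the arm holds its last target.

TASK

Take the steel slide rack off the hook where it hangs draining over the trough, carry it level, without setting it down anywhere, and hang it gently in the saddle of the empty drying hook. Then push the black keeper sleeve fully down over the upright spigot at the tip of that hook. Leave the other things on the bench where they are.

Things in the scene. Friction and masses are not known exactly. Their poses are not given: they have to be found in the camera images.
- rack_grip (a point): Centre of the slide rack's black square grip post: 18 x 18 mm, 48 mm tall, upright on the middle of the rack's bar (post top 24 mm above this point, its foot 24 mm below, nothing else above the bar). z is the rack's up; y runs along the bar. The bar axis is 27 mm below this point, the basket rim 107 mm and the underside 147 mm below it.
- rack_bar (a point): Middle of the rack's round bar (8 mm diameter), on its axis, 27 mm below rack_grip; same axes (y along the bar). It rests in the hook's saddle. The window between bar underside and basket rim is 76 mm high and 90 mm wide: the hook's arm passes through it along x.
- rack: Slide rack, about 0.3 kg: open steel basket 50 (x) x 90 (y) x 40 mm tall full of glass slides, hung from the bar by two flat uprights 12 mm wide at y = -46.5 and +46.5 mm. Origin at the middle of the underside, 120 mm below the bar, z up. It hangs freely and can swing about the bar.
- drain_seat (a point): Point in the saddle of the hook where the rack hangs at the start, on the bar's axis. -x is where the hook points (roughly to the robot), y along the saddle, z up. Fixed. To take the rack off: lift it 40 to 55 mm, then draw it out along -x by 100 mm or more before moving sideways. The hook's plain tip, at x = -65 mm, turns up to 23 mm above this point.
- dry_seat (a point): Point in the saddle of the empty drying hook where the middle of the bar must rest. -x is where the hook points (roughly to the robot), y along the saddle, z up. Fixed. Bring the rack in along +x with its bar 40 to 55 mm above this point, from 100 mm or more out, then lower it. The V saddle centres a bar that arrives within 8 mm.
- dry_stand: Drying stand, fixed; origin 190 mm below dry_seat, same axes. Mast at x = +75 mm, top 4 mm above the seat; arm of 12 mm diameter, axis 13 mm below the seat, from the mast to x = -65 mm, where the spigot rises to 30 mm above the seat. V saddle 50 mm wide in y, 25 mm open at its top, 7 mm above the seat. The two stands may swap sides.
- drain_stand: Draining stand, fixed: like the drying stand (mast, arm and saddle of the same sizes) but with a plain round upturned tip and no spigot. Origin 190 mm below drain_seat, same axes. The drying hook may be up to 12 mm lower than this one.
- spigot_base (a point): Centre of the top face of the collar (20 mm diameter) at the foot of the upright spigot on the drying hook, at x = -65 mm, z = -3 mm from dry_seat; same axes. The spigot above it is 12 mm in diameter and 33 mm tall, tapering to 7 mm in its last 4 mm. The sleeve must stand on the collar.
- sleeve_center (a point): Centre of the black plastic keeper sleeve, a plain tube open at both ends: 26 mm outside, 15 mm bore, 50 mm tall, 40 g, standing upright on the bench between the two stands at the start. z along its axis. On the spigot and fully home its centre is 25 mm above spigot_base.
- sleeve: The keeper sleeve; origin at the middle of its lower end.
- trough: White plastic drain trough 80 x 120 x 23 mm fixed on the base of the draining hook's stand under the rack, its rim 25 mm below the rack's underside; origin at its underside.
- vial: Bystander: small amber vial, 24 mm diameter, 48 mm tall, standing; origin at its underside.
- vial2: Bystander: second vial, like the first.
- dish: Bystander: closed glass dish, 90 mm diameter, 16 mm tall; origin at its underside.
- reagent: Bystander: amber bottle, 64 mm diameter, 130 mm tall; origin at its underside.
- beaker: Bystander: glass beaker, 72 mm diameter, 85 mm tall; origin at its underside.
- slide_box: Bystander: grey box 90 x 160 x 35 mm lying flat; origin at its underside.
- notebook: Bystander: grey notebook 150 x 210 x 14 mm lying flat; origin at its underside.
Not all that is in view belongs to the job. What is shaped like the sleeve but purple or red is not meant.

How it is judged:
On the way:
1. the rack hangs level in the drying hook's saddle, let go (distance between rack_bar and dry_seat below 0.008 m and angle between the y axis of rack and the y axis of dry_stand, either way round below 0.15 rad and angle between rack's own z axis and vertical below 0.15 rad and contact force between rack and the fingers below 0.1 N and not (distance between sleeve_center and spigot_base below 0.06 m)), for 0.2 s.
At the end, for the whole second after the job is handed in: Rack at rest and level (within 0.12 rad) in the drying hook's saddle, bar within 8 mm of the seat and 0.15 rad of its direction; sleeve at rest on the spigot, upright within 0.12 rad, within 4 mm of its axis and of fully home. The rack was hung and let go before the sleeve went on (distance between rack_bar and dry_seat below 0.008 m and angle between the y axis of rack and the y axis of dry_stand, either way round below 0.15 rad and angle between rack's own z axis and vertical below 0.12 rad and linear speed of rack below 0.05 m/s and horizontal distance between sleeve_center and spigot_base below 0.004 m and z of sleeve_center in the frame of spigot_base between 0.021 and 0.029 m and angle between the z axis of sleeve and the z axis of dry_stand, either way round below 0.12 rad and linear speed of sleeve below 0.02 m/s); the robot touches nothing.
It fails at once if the rack tips more than 0.35 rad from level (angle between rack's own z axis and vertical above 0.35 rad).
It fails at once if the rack is set down or dropped: its bar comes lower than 150 mm above the bench, or it bears on the trough (height (world z) of rack_bar below 0.15 m or contact force between rack and trough above 2 N).
It fails at once if the rack is banged or rammed against the drying stand (over 60 N) (contact force between rack and dry_stand above 60 N).
It fails at once if a bystander is moved more than 30 mm (distance of any of vial, vial2, dish, reagent, beaker, slide_box, notebook from where it was at the start of the episode above 0.03 m).
It also fails if it takes over 72 s, if anything falls off the work surface, if the arm or the gripper's body presses on something with over 40 N, if the wrist force passes 120 N, or if a joint passes its speed limit or range.

## Working session

There is one attempt and no reset: what is moved stays moved. The work goes in short steps, Python scripts to look and compute and a tool call to move; the robot and the scene stay as the last step left them, time stands still between calls to the robot, and variables do not carry over. Pictures are saved under pics/ and viewed, and the job is handed in when it is done.

Besides the shell and the picture viewer there is one more tool, called after "Request:" by a JSON object that holds its "fn" and its "kwargs", one argument or row to a line. arm_command: Moves the arm, as the interface text tells. Its arguments: {"type":"object","properties":{"targets":{"type":"array","items":{"type":"array","items":{"type":"array","items":{"type":"number"}}}},"hand":{"type":"number"},"grip_force":{"type":"number"}},"required":["targets"]}

```bash
ls; mkdir -p pics; python3 - <<'E'
from bench import readout, vision, r
import cv2
s=readout.read_state()
for k in s: print(k,s[k])
for n in ["scene","top","wrist"]:
    c=vision.camera(n); cv2.imwrite(f"pics/{n}0.png",c["pixels"])
    print(n,{k:v for k,v in c.items() if k!="pixels"})
E
```

```text
pics
time 0.0
joint_positions [-1.33857899  0.33286375 -0.06467035  1.46097353  0.02160984  1.34988686
 -0.08848754]
joint_vel [-2.12641487e-03  5.06885626e-05 -6.42492588e-04 -1.79286203e-03
  1.19122113e-03 -1.49934655e-03 -3.74995283e-05]
joint_torque [ 6.29950773e-04 -6.23242235e+01  2.52855301e-02 -3.89893484e+01
 -6.12175092e-02  3.98166175e-02  1.30844728e-04]
ee_pos [0.15746961 0.60442675 0.22174356]
eef_rot [ 0.55981163  0.43203515 -0.4327995  -0.55914324]
ft_force [-0.15010971  0.32127296 -0.59715755]
torque [-0.01341808  0.01757873 -0.00600974]
width 0.08676164824585679
scene {'fovy': 55.44294016298676, 'cx': 331.52808321409304, 'cy': 235.86643825978194, 'R': array([[-0.40015985,  0.9163889 ,  0.01017305],
       [ 0.51184077,  0.23268604, -0.8269681 ],
       [-0.76019151, -0.32571245, -0.56215681]]), 't': array([ 0.20712363, -0.17147056,  1.56661048])}
top {'fovy': 44.7779438271517, 'cx': 329.78146404352617, 'cy': 247.69418956724746, 'R': array([[ 0.01378439, -0.99989358,  0.00477709],
       [-0.99257458, -0.01426062, -0.12079877],
       [ 0.12085404, -0.00307648, -0.99266552]]), 't': array([0.01678179, 0.56980393, 1.64562472])}
wrist {'fovy': 68.28033047900948, 'cx': 322.9173664289022, 'cy': 244.18722336225707, 'mount': array([[ 9.99997988e-01, -9.17782906e-04,  1.78349465e-03,
         4.05063763e-04],
       [-1.96081487e-03, -2.60075719e-01,  9.65586234e-01,
        -1.62449479e-01],
       [-4.22354887e-04, -9.65587789e-01, -2.60076996e-01,
         7.14269949e-02],
       [ 0.00000000e+00,  0.00000000e+00,  0.00000000e+00,
         1.00000000e+00]])}
```

View pics/scene0.png

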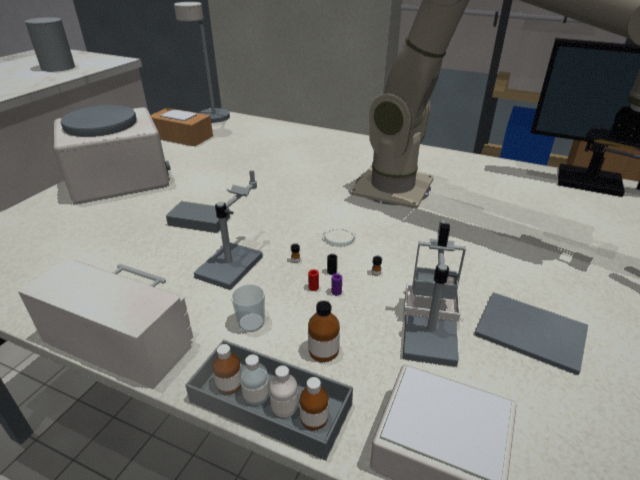

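View pics/top0.png

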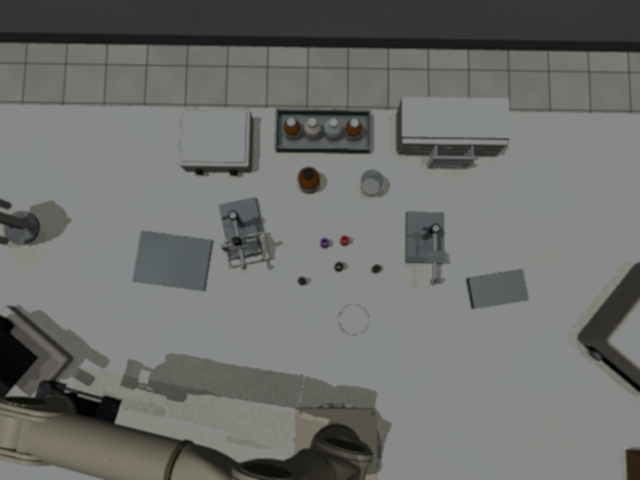

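View pics/wrist0.png

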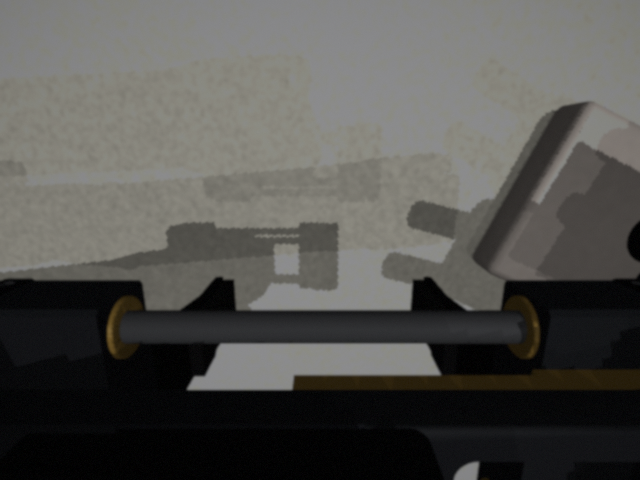

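The scene camera shows the rack on the hook at about (440,250), with the empty hook at about (240,190). The black sleeve is at (332,264), next to red and purple decoys. In the top view the rack is at (240,240), the drying hook at (437,250) and the sleeve at (339,267). The wrist camera only sees the left bench so far. I'll zoom in next.

```bash
python3 - <<'E'
import cv2, numpy as np
s=cv2.imread("pics/scene0.png"); t=cv2.imread("pics/top0.png")
def crop(im,x0,y0,w,h,k): return cv2.resize(im[y0:y0+h,x0:x0+w],None,fx=k,fy=k,interpolation=cv2.INTER_CUBIC)
cv2.imwrite("pics/z1.png",np.hstack([crop(s,390,210,95,150,4),crop(s,185,160,95,150,4)]))
cv2.imwrite("pics/z2.png",np.hstack([crop(t,205,185,80,90,5),crop(t,395,200,75,90,5)]))
cv2.imwrite("pics/z3.png",np.vstack([crop(s,280,225,110,75,5),crop(t,290,225,110,60,5)])[:, :])
E
```

```text
(no output)
```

View pics/z1.png

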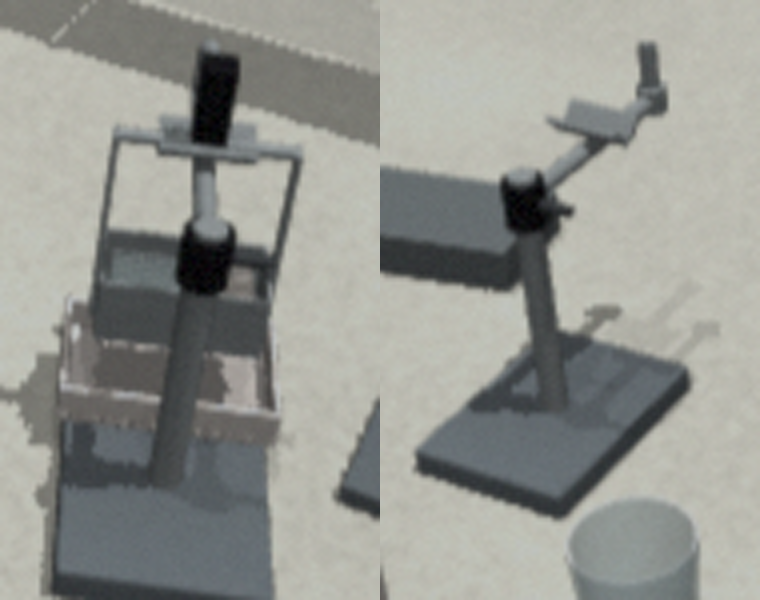

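View pics/z2.png

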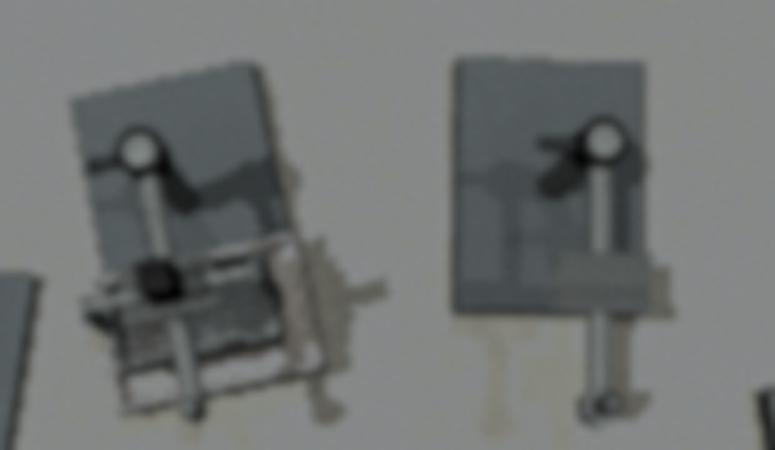

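View pics/z3.png

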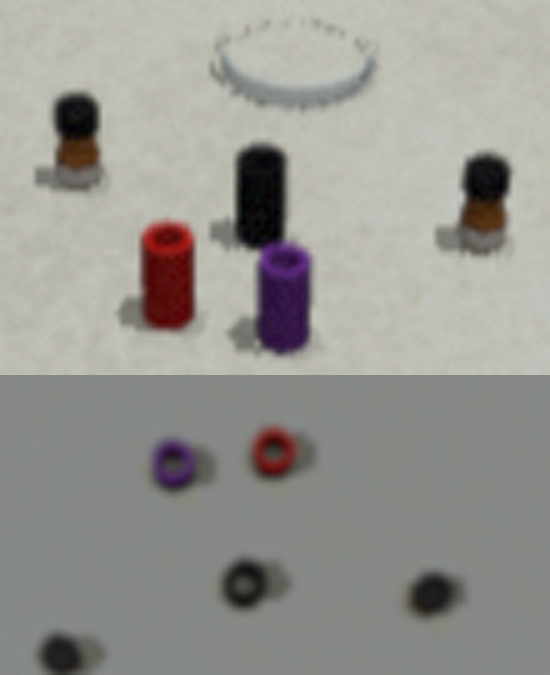

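```bash
cat > h.py <<'E'
import numpy as np, cv2
from scipy.optimize import least_squares
from scipy.spatial.transform import Rotation as Rn
C={}
def cams():
    from bench import vision
    for n in("scene","top"):
        c=vision.camera(n);C[n]=c
    return C
def proj(c,X):
    p=c["R"]@X+c["t"]; f=240/np.tan(np.radians(c["fovy"]/2))
    return np.array([c["cx"]+f*p[0]/p[2],c["cy"]+f*p[1]/p[2]])
def wristcam(c,s):
    """make R,t for wrist cam from state"""
    T=np.eye(4);T[:3,:3]=Rn.from_quat(s["eef_rot"]).as_matrix();T[:3,3]=s["ee_pos"]
    M=np.linalg.inv(T@c["mount"]); d=dict(c);d["R"]=M[:3,:3];d["t"]=M[:3,3];return d
def fit(obs,x0,free=4):
    # obs: list (cam, local pt mm, px); params x,y,z,yaw
    def f(p):
        R=Rn.from_euler("z",p[3]).as_matrix()
        return np.concatenate([(proj(c,p[:3]+R@(np.array(l)/1e3))-np.array(q)) for c,l,q in obs])
    r=least_squares(f,x0,x_scale=[.01,.01,.01,.1],loss="soft_l1"); return r.x,f(r.x).reshape(-1,2)
def tri(obs):
    f=lambda p:np.concatenate([proj(c,p)-np.array(q) for c,q in obs])
    r=least_squares(f,[.5,0,.1]);return r.x,r.fun
E
python3 - <<'E'
from h import *
np.set_printoptions(precision=4,suppress=True)
C=cams();S,T=C["scene"],C["top"]
L=lambda X,Y:(390+X/4-.4,210+Y/4-.4); Rr=lambda X,Y:(185+(X-380)/4-.4,160+Y/4-.4)
TL=lambda X,Y:(205+X/5-.4,185+Y/5-.4); TR=lambda X,Y:(395+(X-400)/5-.4,200+Y/5-.4)
dry=[(S,(75,0,4),Rr(522,178)),(S,(-65,0,30),Rr(648,45)),(S,(-65,0,-3),Rr(651,90)),(S,(12.5,-25,7),Rr(549,120)),(S,(12.5,25,7),Rr(630,142)),(S,(-12.5,-25,7),Rr(570,100)),
 (T,(75,0,4),TR(605,143)),(T,(-65,0,30),TR(598,405)),(T,(12.5,25,7),TR(555,255)),(T,(12.5,-25,7),TR(647,258))]
p,e=fit(dry,[.55,-.2,.19,0]);print("dry",p,"\n",e)
dr=[(S,(75,0,4),L(209,230)),(S,(-65,0,23),L(210,45)),(S,(-12.5,-25,7),L(161,115)),(S,(-12.5,25,7),L(255,125)),
 (T,(75,0,4),TL(140,150)),(T,(-65,0,23),TL(193,408))]
p,e=fit(dr,[.55,.2,.19,0]);print("drain",p,"\n",e)
print("posttop", tri([(S,L(220,55)),(T,TL(159,280))]))
l3=lambda X,Y:(280+X/5-.4,225+Y/5-.4); t3=lambda X,Y:(290+X/5-.4,225+(Y-375)/5-.4)
print("sleeve top",tri([(S,l3(262,152)),(T,t3(244,583))]))
print("red",tri([(S,l3(168,230)),(T,t3(273,453))]),"purple",tri([(S,l3(285,253)),(T,t3(174,465))]))
print("vials",tri([(S,l3(76,100)),(T,t3(432,594))]),tri([(S,l3(487,163)),(T,t3(62,653))]))
from bench import readout
s=readout.read_state();print(Rn.from_quat(s["eef_rot"]).as_matrix(),s["time"])
E
```

```text
dry [ 0.5326 -0.2487  0.1845 -0.029 ] 
 [[-0.1667  0.1814]
 [ 0.3506 -0.0835]
 [ 0.7128  0.1598]
 [ 0.0303 -0.0107]
 [-3.3598 -1.1721]
 [ 0.7066  0.7433]
 [-0.5526 -0.4397]
 [ 1.571  -0.3508]
 [-0.4031  0.1947]
 [ 0.3173  0.4193]]
drain [0.5605 0.2645 0.1881 0.2352] 
 [[ 0.0902 -0.5109]
 [-0.2682 -0.431 ]
 [-0.7277  0.4212]
 [ 0.1166  0.5105]
 [-0.08    0.2943]
 [-0.9559 -0.145 ]]
posttop (array([0.5586, 0.2628, 0.2428]), array([-0.4135, -0.0078, -0.52  ,  0.0889]))
sleeve top (array([ 0.5147, -0.0005,  0.053 ]), array([ 0.0368,  0.0028,  0.0392, -0.0145]))
red (array([ 0.5897, -0.0166,  0.0523]), array([ 0.1656,  0.0139,  0.1838, -0.0743])) purple (array([0.5818, 0.0405, 0.0515]), array([-0.0287, -0.0021, -0.0327,  0.0117]))
vials (array([ 0.5102, -0.1076,  0.0507]), array([ 0.0684,  0.0064,  0.0689, -0.0307])) (array([0.4733, 0.1035, 0.0501]), array([-0.3615, -0.019 , -0.3949,  0.1135]))
[[ 0.2521 -0.0001 -0.9677]
 [ 0.9677 -0.0006  0.2521]
 [-0.0006 -1.     -0.    ]] 0.25
```

Request:
{"fn": "arm_command", "kwargs": {
  "targets": [
    [[0, -0.032, 0, 0, -7, 0], [0, -0.032, 0, 0, -7, 0], [0, -0.032, 0, 0, -7, 0], [0, -0.032, 0, 0, -7, 0], [-0.02, 0, -0.014, 0, 0, 0], [-0.026, 0, -0.02, 0, 0, 0], [-0.026, 0, -0.02, 0, 0, 0], [-0.026, 0, -0.02, 0, 0, 0], [-0.026, 0, -0.02, 0, 0, 0], [-0.026, 0, -0.02, 0, 0, 0], [-0.026, 0, -0.02, 0, 0, 0], [-0.026, 0, -0.02, 0, 0, 0]]
  ],
  "hand": 1
}}

```text
time: 1.25
ee_pos: [0.3552, 0.4428, 0.3506]
eef_rot: [0.438, 0.555, -0.555, -0.438]
ft_force: [0.1, 0.4, -0.8]
width: 0.0867
```

Request:
{"fn": "arm_command", "kwargs": {
  "targets": [
    [[-0.026, 0, -0.02, 0, 0, 0], [-0.026, 0, -0.02, 0, 0, 0], [-0.026, 0, -0.02, 0, 0, 0], [-0.026, 0, -0.02, 0, 0, 0], [-0.026, 0, -0.02, 0, 0, 0], [-0.026, 0, -0.02, 0, 0, 0], [-0.026, 0, -0.02, 0, 0, 0], [-0.02, 0, -0.016, 0, 0, 0], [0, 0, 0, 0, 0, 0], [0, 0, 0, 0, 0, 0]]
  ]
}}

```text
time: 2.08
ee_pos: [0.5536, 0.2823, 0.3501]
eef_rot: [-0.439, -0.554, 0.555, 0.439]
ft_force: [-2.0, 0.5, -0.6]
width: 0.087
```

```bash
python3 - <<'E'
from bench import readout, vision
import cv2
s=readout.read_state(); c=vision.camera("wrist"); cv2.imwrite("pics/w1.png",c["pixels"])
print(s["ee_pos"],s["eef_rot"],s["time"])
E
```

```text
[0.55359936 0.28232088 0.35007588] [-0.43910018 -0.55399665  0.5545465   0.4390409 ] 2.0833
```

View pics/w1.png

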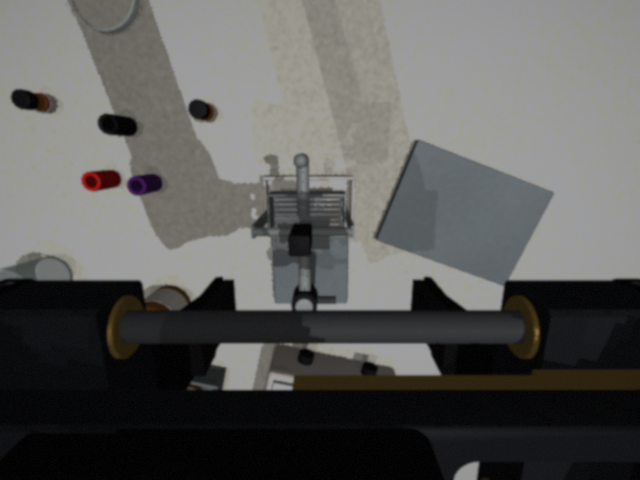

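The post top sits at about (300,230) and the bar runs along row ~233. The hook tip is at (302,158).

```bash
python3 - <<'E'
import cv2
t=cv2.imread("pics/w1.png")
cv2.imwrite("pics/w1z.png",cv2.resize(t[140:320,235:370],None,fx=3.2,fy=3.2,interpolation=cv2.INTER_CUBIC) if 0 else cv2.resize(t[140:320,230:380],None,fx=3.3333,fy=3.3333,interpolation=cv2.INTER_CUBIC))
E
```

```text
(no output)
```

View pics/w1z.png

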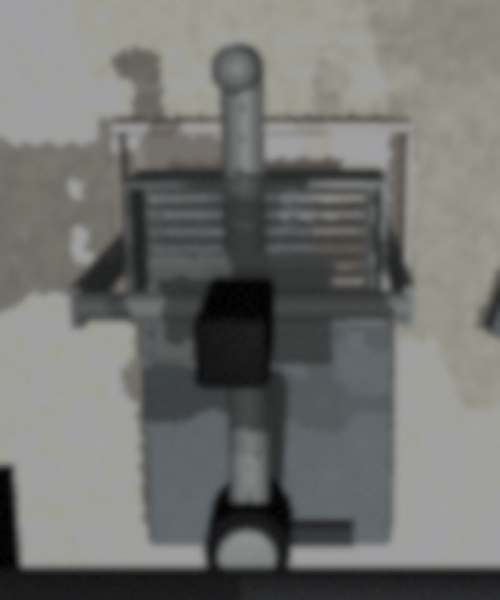

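```bash
python3 - <<'E'
from h import *
from bench import readout,vision
np.set_printoptions(precision=4,suppress=True)
C=cams();S,T=C["scene"],C["top"]
s=readout.read_state();W=wristcam(vision.camera("wrist"),s)
L=lambda X,Y:(390+X/4-.4,210+Y/4-.4)
TL=lambda X,Y:(205+X/5-.4,185+Y/5-.4)
w=lambda X,Y:(230+X/3.333-.35,140+Y/3.333-.35)
dr=[(S,(75,0,4),L(209,230)),(S,(-65,0,23),L(210,45)),(S,(-12.5,-25,7),L(161,115)),(S,(-12.5,25,7),L(255,125)),
 (T,(75,0,4),TL(140,150)),(T,(-65,0,23),TL(193,408))]
ww=[(W,(0,0,51),w(233,352)),(W,(0,0,3),w(241,290)),(W,(-65,0,20),w(237,68)),(W,(75,0,4),w(247,548))]
for o in(dr+ww,ww):
    p,e=fit(o,[.55,.2,.19,0]);print("drain",p,"\n",e)
# bar ends only
R=Rn.from_quat(s["eef_rot"]).as_matrix();print("toolx yaw",np.arctan2(R[1,0],R[0,0]),s["time"])
for n in(49,52):
  o=[(W,(0,n,0),w(75,305)),(W,(0,-n,0),w(410,302))]
  p,e=fit(o+[(W,(0,0,51),w(233,352))],[.56,.26,.19,.23]);print(n,p,e.ravel())
E
```

```text
drain [0.5588 0.2677 0.1867 0.2328] 
 [[ 1.7266 -0.0268]
 [ 1.3535  0.0678]
 [ 0.8985  0.8942]
 [ 1.7295  1.0161]
 [-1.1705  0.9951]
 [-2.2066  0.5601]
 [-0.9114 -1.5685]
 [-0.0428  3.7367]
 [-0.9422 -0.4548]
 [-0.9235  0.5459]]
drain [0.5591 0.2683 0.1848 0.2336] 
 [[-0.0889 -1.7047]
 [ 0.6471  3.6939]
 [-0.2172 -0.062 ]
 [-0.2212  0.1119]]
toolx yaw 1.8066817398603048 2.2333
49 [  0.5623   0.2684   0.1769 -28.0303] [ 0.0761  0.2809  0.212   0.2892 -0.2503 -0.5324]
52 [ 0.5673  0.2684  0.1567 -2.8975] [-0.0393  0.4943  0.1815  0.4939 -0.1214 -1.1938]
```

Request:
{"fn": "arm_command", "kwargs": {
  "targets": [
    [[-0.008, 0.01, -0.0015, 0, 0, 0], [-0.0074, 0.02, -0.0015, 0, 0, 0], [0, 0.02, 0, 0, 0, 0], [0, 0.02, 0, 0, 0, 0], [0, 0.01, 0, 0, 0, 0], [0, 0, 0, 0, 0, 0]]
  ]
}}

```text
time: 2.78
ee_pos: [0.5579, 0.269, 0.2677]
eef_rot: [-0.437, -0.554, 0.556, 0.439]
ft_force: [0.4, -0.1, -0.9]
width: 0.087
```

```bash
python3 - <<'E'
from bench import readout, vision
import cv2
s=readout.read_state(); c=vision.camera("wrist"); cv2.imwrite("pics/w2.png",c["pixels"])
print(s["ee_pos"],s["eef_rot"],s["time"])
E
```

```text
[0.55792834 0.26898384 0.2677119 ] [-0.43748388 -0.55371239  0.55641312  0.43865121] 2.7833
```

View pics/w2.png

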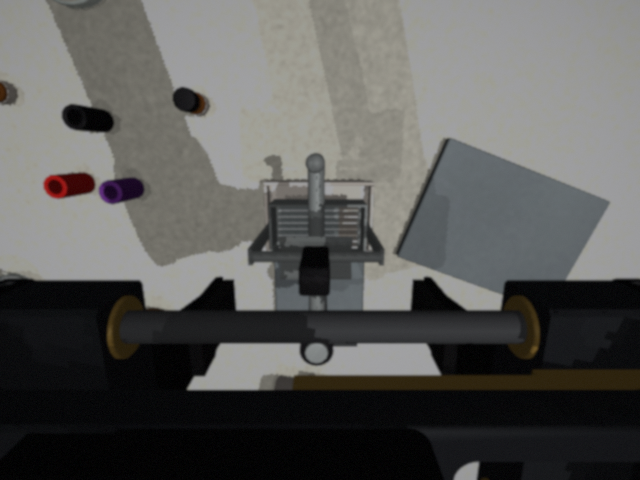

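```bash
cat >> h.py <<'E'
def ray_tool(c,px,depth_y):
    """tool coords of pixel at given tool-y"""
    f=240/np.tan(np.radians(c["fovy"]/2)); d=np.array([(px[0]-c["cx"])/f,(px[1]-c["cy"])/f,1])
    M=c["mount"]; d=M[:3,:3]@d; o=M[:3,3]; return o+d*(depth_y-o[1])/d[1]
E
python3 - <<'E'
from h import *
import cv2
from bench import vision
c=vision.camera("wrist");im=c["pixels"]
cv2.imwrite("pics/w2z.png",cv2.resize(im[140:370,240:390],None,fx=2.6,fy=2.6,interpolation=cv2.INTER_CUBIC))
for z in(.234,.237,.24): print(ray_tool(c,(314.5,282),.2677-z))
print(ray_tool(c,(316,162),.2677-.186-.02),ray_tool(c,(317,351),.2677-.19))
E
```

```text
[-0.00408686  0.0337     -0.00499482]
[-0.00401527  0.0307     -0.0038298 ]
[-0.00394368  0.0277     -0.00266479]
[-0.00330576  0.0617      0.06314097] [-0.00359686  0.0777     -0.07840744]
```

View pics/w2z.png

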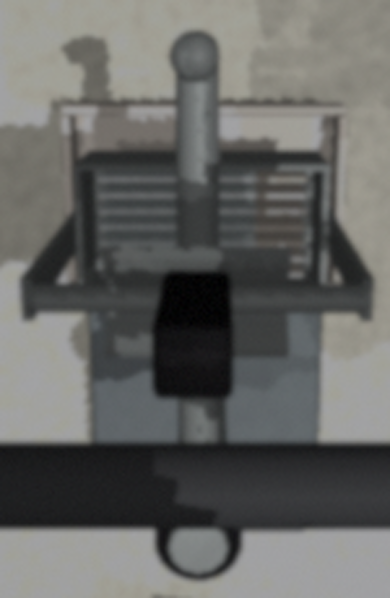

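Request:
{"fn": "arm_command", "kwargs": {
  "targets": [
    [[-0.004, 0.01, -0.003, 0, 0, 0], [0, 0.02, 0, 0, 0, 0], [0, 0.02, 0, 0, 0, 0], [0, 0.012, 0, 0, 0, 0], [0, 0.005, 0, 0, 0, 0], [0, 0, 0, 0, 0, 0], [0, 0, 0, 0, 0, 0]]
  ]
}}

```text
time: 3.47
ee_pos: [0.5635, 0.2663, 0.2044]
eef_rot: [0.438, 0.555, -0.555, -0.438]
ft_force: [0.2, 0.2, 0.1]
width: 0.0869
```

```bash
python3 - <<'E'
from bench import readout, vision
import cv2
s=readout.read_state(); c=vision.camera("wrist"); cv2.imwrite("pics/w3.png",c["pixels"]);c=vision.camera("scene"); cv2.imwrite("pics/s3.png",cv2.resize(c["pixels"][170:370,380:520],None,fx=3,fy=3))
print(s["ee_pos"],s["ft_force"],s["time"])
E
```

```text
[0.56349361 0.26633795 0.20442098] [0.17729244 0.17237513 0.10190768] 3.4667
```

View pics/w3.png

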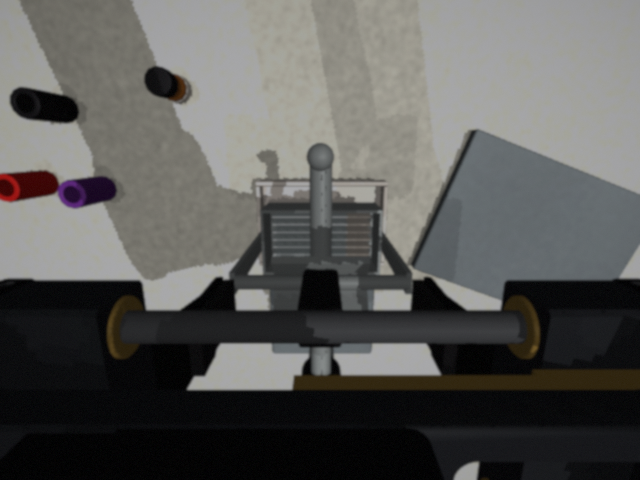

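View pics/s3.png

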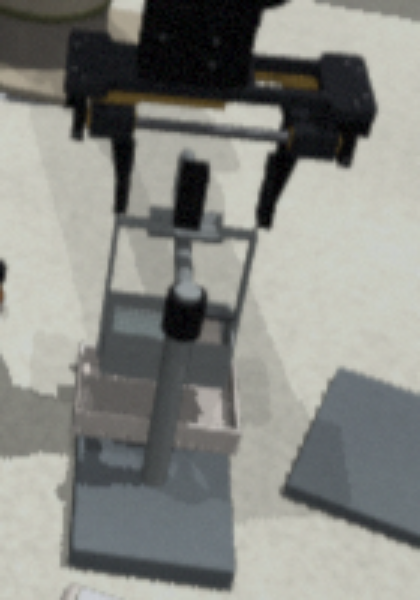

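```bash
python3 - <<'E'
from h import *
from bench import vision
c=vision.camera("wrist")
print(ray_tool(c,(320,283),.2044-.188),ray_tool(c,(320,157),.2044-.206))
E
```

```text
[-0.00071153  0.0164      0.00114415] [-0.00042729 -0.0016      0.06755995]
```

Request:
{"fn": "arm_command", "kwargs": {
  "targets": [
    [[0, 0.003, 0.0015, 0, 0, 0], [0, 0, 0, 0, 0, 0], [0, 0, 0, 0, 0, 0], [0, 0, 0, 0, 0, 0], [0, 0, 0, 0, 0, 0], [0, 0, 0, 0, 0, 0], [0, 0, 0, 0, 0, 0], [0, 0, 0, 0, 0, 0]]
  ],
  "hand": 0,
  "grip_force": 45
}}

```text
time: 4.28
ee_pos: [0.5616, 0.2659, 0.2005]
eef_rot: [0.438, 0.555, -0.555, -0.438]
ft_force: [-1.4, -0.3, 0.8]
width: 0.0418
```

Request:
{"fn": "arm_command", "kwargs": {
  "targets": [
    [[0, 0, 0, 0, 0, 0], [0, 0, 0, 0, 0, 0], [0, 0, 0, 0, 0, 0], [0, 0, 0, 0, 0, 0]]
  ]
}}

```text
time: 4.62
ee_pos: [0.5617, 0.2655, 0.2006]
eef_rot: [-0.438, -0.555, 0.555, 0.438]
ft_force: [0.9, -2.3, -0.6]
width: 0.0173
```

Request:
{"fn": "arm_command", "kwargs": {
  "targets": [
    [[0, 0, 0, 0, 0, 0], [0, 0, 0, 0, 0, 0], [0, -0.002, 0, 0, 0, 0], [0, -0.004, 0, 0, 0, 0], [0, -0.006, 0, 0, 0, 0], [0, -0.008, 0, 0, 0, 0], [0, -0.008, 0, 0, 0, 0], [0, -0.008, 0, 0, 0, 0], [0, -0.007, 0, 0, 0, 0], [0, -0.004, 0, 0, 0, 0], [0, -0.001, 0, 0, 0, 0], [0, 0, 0, 0, 0, 0]]
  ]
}}

```text
time: 5.62
ee_pos: [0.5617, 0.2659, 0.2489]
eef_rot: [0.438, 0.555, -0.555, -0.438]
ft_force: [0.4, -0.9, -3.1]
width: 0.0174
```

```bash
python3 - <<'E'
from bench import readout, vision
import cv2
s=readout.read_state(); c=vision.camera("wrist"); cv2.imwrite("pics/w4.png",c["pixels"]);c=vision.camera("scene"); cv2.imwrite("pics/s4.png",cv2.resize(c["pixels"][170:370,380:520],None,fx=3,fy=3))
print(s["ee_pos"],s["ft_force"],s["time"])
E
```

```text
[0.5616779  0.26593226 0.24886726] [ 0.41684085 -0.86016972 -3.09322811] 5.6167
```

View pics/w4.png

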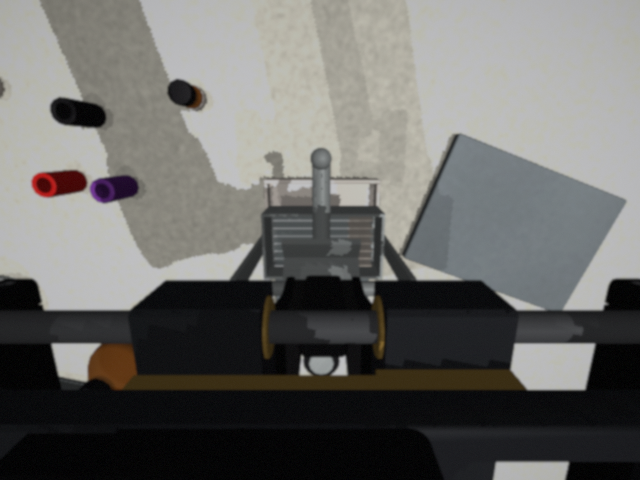

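View pics/s4.png

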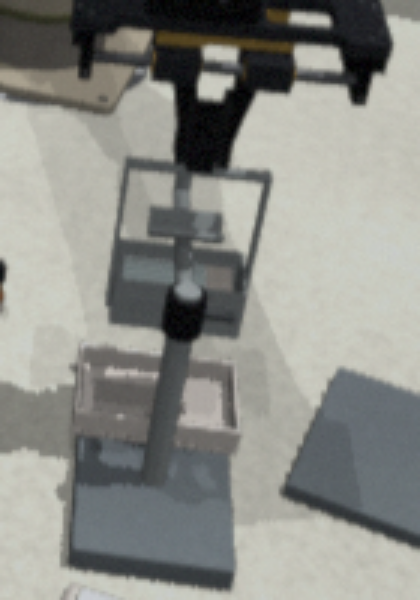

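Request:
{"fn": "arm_command", "kwargs": {
  "targets": [
    [[0, 0, 0.003, 0, 0, 0], [0, 0, 0.007, 0, 0, 0], [0, 0, 0.011, 0, 0, 0], [0, 0, 0.014, 0, 0, 0], [0, 0, 0.014, 0, 0, 0], [0, 0, 0.014, 0, 0, 0], [0, 0, 0.014, 0, 0, 0], [0, 0, 0.014, 0, 0, 0], [0, 0, 0.012, 0, 0, 0], [0, 0, 0.01, 0, 0, 0], [0, 0, 0.006, 0, 0, 0], [0, 0, 0.003, 0, 0, 0]]
  ]
}}

```text
time: 6.72
ee_pos: [0.4421, 0.2374, 0.2487]
eef_rot: [0.438, 0.555, -0.555, -0.438]
ft_force: [0.1, -0.1, -3.4]
width: 0.0177
```

Request:
{"fn": "arm_command", "kwargs": {
  "targets": [
    [[0, -0.005, 0, 0, 0, 0], [-0.005, -0.005, 0, 0, 1.2, 0], [-0.01, 0, 0, 0, 2, 0], [-0.015, 0, 0, 0, 2, 0], [-0.02, 0, 0, 0, 2, 0], [-0.02, 0, 0, 0, 2, 0], [-0.02, 0, 0, 0, 2, 0], [-0.02, 0, 0, 0, 2, 0], [-0.02, 0, -0.006, 0, 2, 0], [-0.02, 0, -0.011, 0, 0, 0], [-0.02, 0, -0.016, 0, 0, 0], [-0.02, 0, -0.018, 0, 0, 0]]
  ]
}}

```text
time: 7.72
ee_pos: [0.5057, 0.0447, 0.2589]
eef_rot: [0.508, 0.492, -0.491, -0.508]
ft_force: [-0.4, 0.8, -3.5]
width: 0.0178
```

Request:
{"fn": "arm_command", "kwargs": {
  "targets": [
    [[-0.02, 0, -0.014, 0, 0, 0], [-0.02, 0, -0.01, 0, 0, 0], [-0.02, 0, -0.008, 0, 0, 0], [-0.02, 0, -0.006, 0, 0, 0], [-0.018, 0, -0.003, 0, 0, 0], [-0.014, 0, 0, 0, 0, 0], [-0.01, 0, 0, 0, 0, 0], [-0.005, 0, 0, 0, 0, 0], [0, 0, 0, 0, 0, 0], [0, 0, 0, 0, 0, 0]]
  ]
}}

```text
time: 8.55
ee_pos: [0.5422, -0.0806, 0.2585]
eef_rot: [-0.508, -0.492, 0.492, 0.508]
ft_force: [-0.6, -0.0, -3.6]
width: 0.0177
```

```bash
python3 - <<'E'
from bench import readout, vision
import cv2
s=readout.read_state(); c=vision.camera("wrist"); cv2.imwrite("pics/w5.png",c["pixels"])
print(s["ee_pos"],s["eef_rot"],s["ft_force"],s["time"])
E
```

```text
[ 0.54219689 -0.08063369  0.2585201 ] [-0.5076634  -0.49219799  0.4919518   0.5079394 ] [-0.62430958 -0.01351105 -3.63096729] 8.55
```

View pics/w5.png

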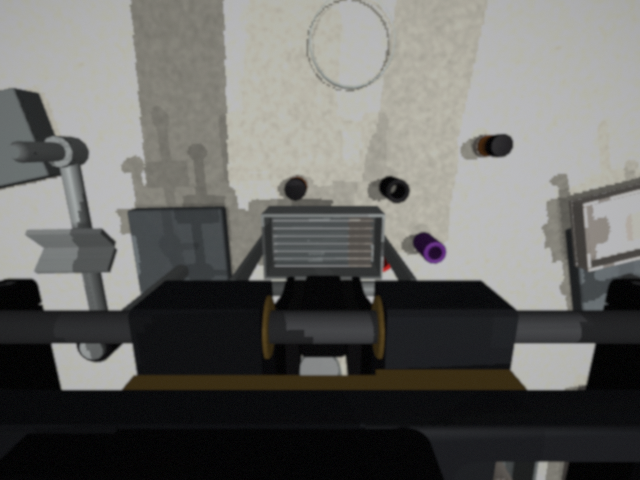

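The drying hook is on the left: collar near (68,151), saddle near (75,250), mast near (95,345).

```bash
python3 - <<'E'
import cv2
t=cv2.imread("pics/w5.png")
cv2.imwrite("pics/w5z.png",cv2.resize(t[130:370,5:135],None,fx=2.5,fy=2.5,interpolation=cv2.INTER_CUBIC))
cv2.imwrite("pics/w5y.png",cv2.resize(t[130:280,5:135],None,fx=4,fy=4,interpolation=cv2.INTER_CUBIC))
E
```

```text
(no output)
```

View pics/w5y.png

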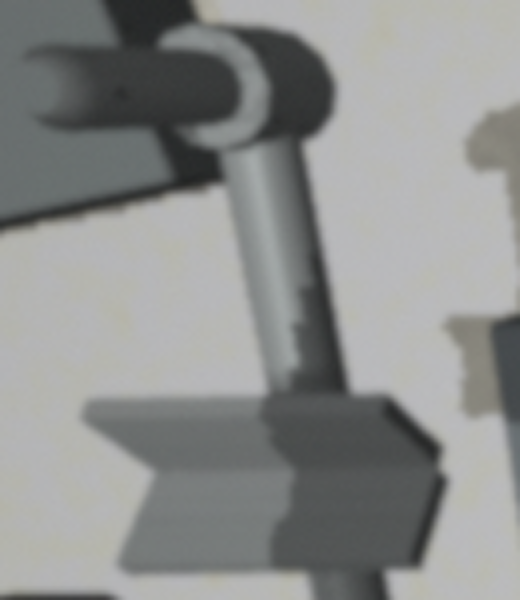

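View pics/w5z.png

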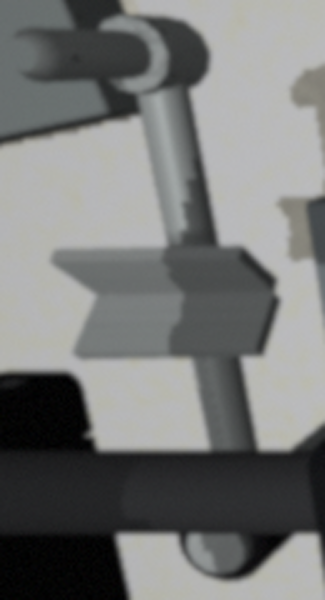

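```bash
python3 - <<'E'
from h import *
from bench import readout,vision
np.set_printoptions(precision=4,suppress=True)
C=cams();S,T=C["scene"],C["top"]
s=readout.read_state();W=wristcam(vision.camera("wrist"),s)
w=lambda X,Y:(5+X/4-.4,130+Y/4-.4)
ww=[(W,(-65,0,30),w(50,87)),(W,(-65,0,-3),w(217,87)),(W,(-12.5,-25,7),w(85,408)),(W,(-12.5,25,7),w(385,398)),(W,(12.5,-25,7),w(122,570)),(W,(12.5,25,7),w(418,570)),(W,(75,0,4),(5+222/2.5,130+552/2.5))]
p,e=fit(ww,[.55,-.2,.19,0]);print("dry",p,"\n",e)
p,e=fit(ww[:-1],[.55,-.2,.19,0]);print("dry",p,"\n",e)
Rr=lambda X,Y:(185+(X-380)/4-.4,160+Y/4-.4);TR=lambda X,Y:(395+(X-400)/5-.4,200+Y/5-.4)
dry=[(S,(75,0,4),Rr(522,178)),(S,(-65,0,30),Rr(648,45)),(S,(-65,0,-3),Rr(651,90)),(S,(12.5,-25,7),Rr(549,120)),(S,(-12.5,-25,7),Rr(570,100)),
 (T,(75,0,4),TR(605,143)),(T,(-65,0,30),TR(598,405)),(T,(12.5,25,7),TR(555,255)),(T,(12.5,-25,7),TR(647,258))]
p,e=fit(dry+ww,[.55,-.2,.19,0]);print("all",p,"\n",e)
E
```

```text
dry [ 0.5324 -0.2472  0.1888 -0.0148] 
 [[-1.3047  0.077 ]
 [-0.0806 -0.3061]
 [ 0.5638  3.2792]
 [ 2.0408  4.5849]
 [ 0.0149 -1.0198]
 [ 0.3986 -2.1679]
 [-1.4602 -0.1678]]
dry [ 0.5324 -0.2483  0.1877 -0.0226] 
 [[-0.6811  0.0981]
 [ 0.2574 -0.2862]
 [ 0.3511  2.6368]
 [ 1.6008  4.5258]
 [-0.5173 -1.7935]
 [-0.3488 -2.3899]]
all [ 0.5326 -0.2488  0.1867 -0.0153] 
 [[ 0.0611 -0.5281]
 [-0.0318 -0.9292]
 [ 0.3372 -0.6638]
 [-0.1116 -0.7197]
 [ 0.4617  0.0122]
 [-0.7768 -0.5832]
 [ 2.093  -0.3945]
 [-0.3167  0.2256]
 [ 0.4348  0.1903]
 [-0.7985  0.537 ]
 [-0.0384  0.0934]
 [ 0.8538  2.9001]
 [ 1.6499  4.252 ]
 [ 0.2032 -1.7049]
 [-0.0574 -2.8096]
 [-1.7872 -1.4312]]
```

Request:
{"fn": "arm_command", "kwargs": {
  "targets": [
    [[0, 0, 0.004, 0, 0, 0], [0, 0, 0.008, 0, 0, 0], [0, 0, 0.012, 0, -0.7, 0], [0, 0, 0.014, 0, 0, 0], [-0.003, 0, 0.014, 0, 0, 0], [-0.006, 0, 0.014, 0, 0, 0], [-0.008, 0, 0.014, 0, 0, 0], [-0.01, 0, 0.014, 0, 0, 0], [-0.01, 0, 0.012, 0, 0, 0], [-0.01, 0, 0.008, 0, 0, 0], [-0.01, 0, 0.006, 0, 0, 0], [-0.012, 0, 0.003, 0, 0, 0]]
  ]
}}

```text
time: 9.75
ee_pos: [0.4172, -0.1478, 0.2587]
eef_rot: [-0.505, -0.496, 0.495, 0.505]
ft_force: [0.6, -0.3, -3.3]
width: 0.0173
```

Request:
{"fn": "arm_command", "kwargs": {
  "targets": [
    [[-0.012, 0, 0, 0, 0, 0], [-0.014, 0.002, 0, 0, 0, 0], [-0.014, 0.002, 0, 0, 0, 0], [-0.014, 0.002, 0, 0, 0, 0], [-0.014, 0.002, 0, 0, 0, 0], [-0.012, 0.002, 0, 0, 0, 0], [-0.01, 0, 0, 0, 0, 0], [-0.006, 0, 0, 0, 0, 0], [-0.003, 0, 0, 0, 0, 0], [-0.001, 0, 0, 0, 0, 0], [0, 0, 0, 0, 0, 0], [0, 0, 0, 0, 0, 0]]
  ]
}}

```text
time: 10.75
ee_pos: [0.4162, -0.2468, 0.2485]
eef_rot: [-0.504, -0.495, 0.495, 0.505]
ft_force: [-0.9, 0.5, -3.3]
width: 0.0175
```

```bash
python3 - <<'E'
from bench import readout, vision
import cv2
s=readout.read_state()
print(s["ee_pos"],s["eef_rot"],s["ft_force"],s["time"])
for n,(x,y,w,h) in {"scene":(170,110,160,160),"wrist":(0,0,640,480)}.items():
    im=vision.camera(n)["pixels"][y:y+h,x:x+w]
    cv2.imwrite(f"pics/a_{n}.png",cv2.resize(im,None,fx=3 if n=="scene" else 1,fy=3 if n=="scene" else 1))
E
```

```text
[ 0.41618685 -0.24675613  0.24850616] [-0.5044963  -0.49546651  0.49529415  0.50465843] [-0.85235745  0.46010879 -3.3324961 ] 10.75
```

View pics/a_scene.png

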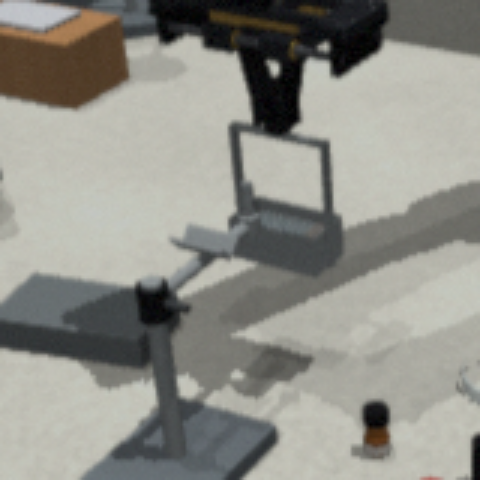

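View pics/a_wrist.png

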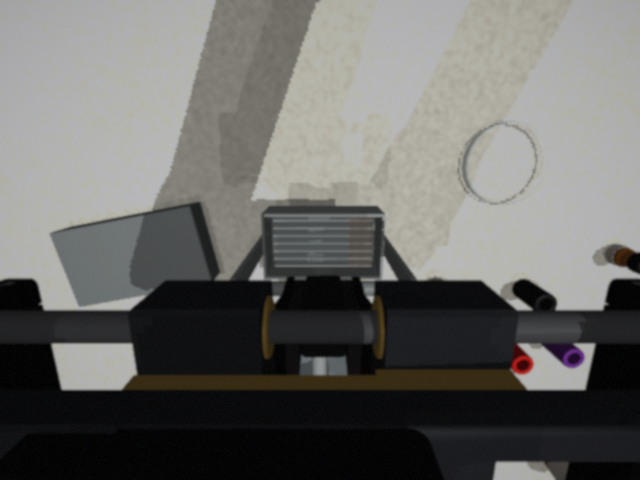

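Request:
{"fn": "arm_command", "kwargs": {
  "targets": [
    [[0, 0, -0.003, 0, 0, 0], [0, 0, -0.007, 0, 0, 0], [0, 0, -0.011, 0, 0, 0], [0, 0, -0.014, 0, 0, 0], [0, 0, -0.014, 0, 0, 0], [0, 0, -0.014, 0, 0, 0], [0, 0, -0.014, 0, 0, 0], [0, 0, -0.013, 0, 0, 0], [0, 0, -0.012, 0, 0, 0], [0, 0, -0.009, 0, 0, 0], [0, 0, -0.005, 0, 0, 0], [0, 0, -0.002, 0, 0, 0]]
  ]
}}

```text
time: 11.85
ee_pos: [0.5348, -0.2493, 0.2481]
eef_rot: [-0.504, -0.495, 0.496, 0.505]
ft_force: [-0.6, -0.0, -3.5]
width: 0.018
```

Request:
{"fn": "arm_command", "kwargs": {
  "targets": [
    [[0, 0, 0, 0, 0, 0], [0, 0, 0, 0, 0, 0]]
  ]
}}

```text
time: 12.02
ee_pos: [0.5336, -0.2498, 0.2485]
eef_rot: [-0.505, -0.495, 0.495, 0.505]
ft_force: [-0.9, -0.5, -4.6]
width: 0.0177
```

```bash
python3 - <<'E'
from bench import readout, vision
import cv2
s=readout.read_state()
print(s["ee_pos"],s["eef_rot"],s["ft_force"],s["time"])
for n,(x,y,w,h) in {"scene":(170,110,160,160),"wrist":(0,0,640,480),"top":(370,190,120,120)}.items():
    im=vision.camera(n)["pixels"][y:y+h,x:x+w];k={"scene":3,"wrist":1,"top":4}[n]
    cv2.imwrite(f"pics/b_{n}.png",cv2.resize(im,None,fx=k,fy=k))
E
```

```text
[ 0.53361802 -0.2497968   0.24853131] [-0.50479597 -0.49504749  0.49510223  0.50495821] [-0.89446262 -0.51392449 -4.59084119] 12.0167
```

View pics/b_scene.png

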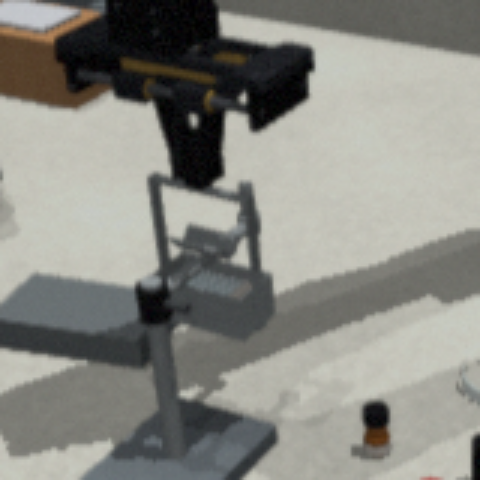

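View pics/b_wrist.png

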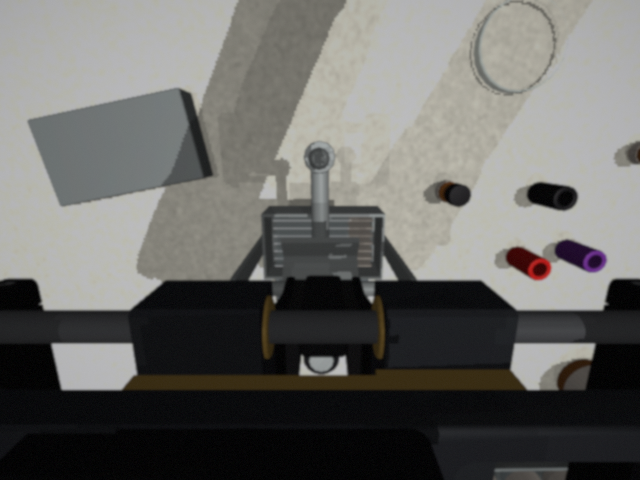

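The spigot is at (319,156), nearly where the drain tip was at the same lift (320,158), so the rack is aligned over the saddle.

```bash
python3 - <<'E'
from h import *
from bench import vision
import cv2
c=vision.camera("wrist");im=c["pixels"]
cv2.imwrite("pics/b_wz.png",cv2.resize(im[130:190,285:355],None,fx=7,fy=7,interpolation=cv2.INTER_CUBIC))
for px in((319,157),(319,155)): print(ray_tool(c,px,.2485-.2165),ray_tool(c,px,.2485-.1835))
print(ray_tool(c,(321,158),.2489-.206))
E
```

```text
[-0.00121701  0.032       0.06703378] [-0.00151016  0.065       0.06630672]
[-0.00121359  0.032       0.06806868] [-0.00150616  0.065       0.06751725]
[-0.00018793  0.0429      0.06624547]
```

View pics/b_wz.png

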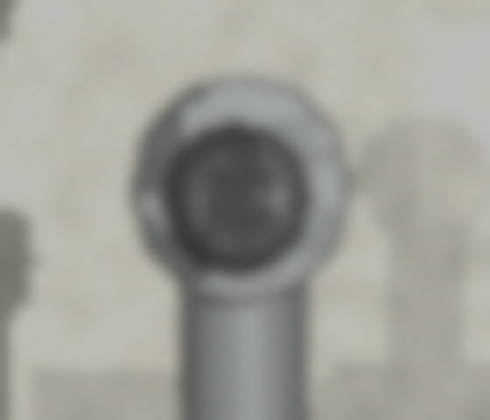

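Request:
{"fn": "arm_command", "kwargs": {
  "targets": [
    [[0, 0.002, 0, 0, 0, 0], [0, 0.004, 0, 0, 0, 0], [0, 0.006, 0, 0, 0, 0], [0, 0.006, 0, 0, 0, 0], [0, 0.006, 0, 0, 0, 0], [0, 0.006, 0, 0, 0, 0], [0, 0.005, 0, 0, 0, 0], [0, 0.003, 0, 0, 0, 0], [0, 0.002, 0, 0, 0, 0], [0, 0, 0, 0, 0, 0], [0, 0, 0, 0, 0, 0]]
  ]
}}

```text
time: 13.13
ee_pos: [0.5341, -0.2496, 0.2086]
eef_rot: [0.505, 0.495, -0.495, -0.505]
ft_force: [0.1, 0.0, -3.0]
width: 0.0172
```

Request:
{"fn": "arm_command", "kwargs": {
  "targets": [
    [[0, 0.001, 0, 0, 0, 0], [0, 0.001, 0, 0, 0, 0], [0, 0.001, 0, 0, 0, 0], [0, 0.001, 0, 0, 0, 0], [0, 0, 0, 0, 0, 0]]
  ]
}}

```text
time: 13.55
ee_pos: [0.5339, -0.2495, 0.2043]
eef_rot: [-0.505, -0.495, 0.495, 0.505]
ft_force: [-0.8, -0.4, -3.8]
width: 0.0177
```

Request:
{"fn": "arm_command", "kwargs": {
  "targets": [
    [[0, 0.001, 0, 0, 0, 0], [0, 0.001, 0, 0, 0, 0], [0, 0, 0, 0, 0, 0]]
  ]
}}

```text
time: 13.8
ee_pos: [0.5339, -0.2495, 0.2023]
eef_rot: [-0.505, -0.495, 0.495, 0.505]
ft_force: [-0.4, -0.4, -4.3]
width: 0.018
```

Request:
{"fn": "arm_command", "kwargs": {
  "targets": [
    [[0, 0.001, 0, 0, 0, 0], [0, 0.001, 0, 0, 0, 0], [0, 0, 0, 0, 0, 0]]
  ]
}}

```text
time: 14.05
ee_pos: [0.5339, -0.2495, 0.2003]
eef_rot: [-0.505, -0.495, 0.495, 0.505]
ft_force: [0.1, 0.2, -3.6]
width: 0.0177
```

Request:
{"fn": "arm_command", "kwargs": {
  "targets": [
    [[0, 0.001, 0, 0, 0, 0], [0, 0.001, 0, 0, 0, 0], [0, 0, 0, 0, 0, 0]]
  ]
}}

```text
time: 14.3
ee_pos: [0.5339, -0.2496, 0.1984]
eef_rot: [-0.505, -0.495, 0.495, 0.505]
ft_force: [-0.1, 0.6, -3.2]
width: 0.018
```

```bash
python3 - <<'E'
from bench import readout, vision
import cv2
s=readout.read_state()
print(s["ee_pos"],s["ft_force"],s["torque"],s["time"])
for n,(x,y,w,h) in {"scene":(195,140,90,90),"wrist":(0,0,640,480)}.items():
    im=vision.camera(n)["pixels"][y:y+h,x:x+w];k={"scene":6,"wrist":1,"top":4}[n]
    cv2.imwrite(f"pics/c_{n}.png",cv2.resize(im,None,fx=k,fy=k,interpolation=cv2.INTER_CUBIC))
E
```

```text
[ 0.53393518 -0.24958969  0.19840458] [-0.14978575  0.5752228  -3.18292229] [ 0.01675327  0.0504297  -0.00501319] 14.3
```

View pics/c_scene.png

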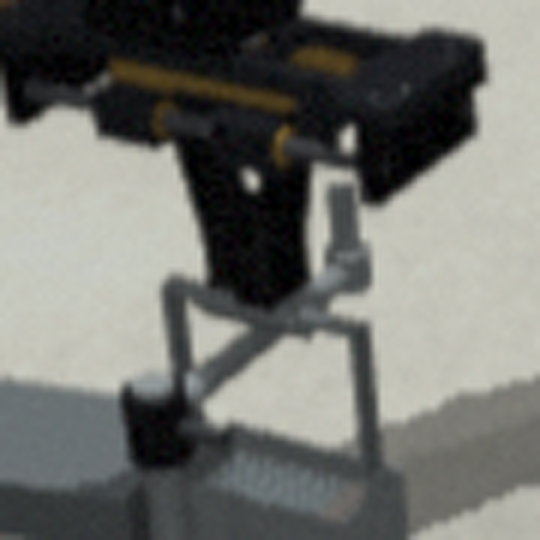

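Request:
{"fn": "arm_command", "kwargs": {
  "targets": [
    [[0, 0.001, 0, 0, 0, 0], [0, 0, 0, 0, 0, 0], [0, 0, 0, 0, 0, 0]]
  ]
}}

```text
time: 14.65
ee_pos: [0.534, -0.2496, 0.1982]
eef_rot: [0.505, 0.495, -0.495, -0.505]
ft_force: [-3.6, 1.4, 5.1]
width: 0.018
```

Request:
{"fn": "arm_command", "kwargs": {
  "targets": [
    [[0, 0.001, 0, 0, 0, 0], [0, 0, 0, 0, 0, 0], [0, 0, 0, 0, 0, 0]]
  ]
}}

```text
time: 14.9
ee_pos: [0.5341, -0.2497, 0.1981]
eef_rot: [0.505, 0.496, -0.495, -0.505]
ft_force: [-7.2, 2.8, 14.7]
width: 0.0178
```

Request:
{"fn": "arm_command", "kwargs": {
  "targets": [
    [[0, 0.001, 0, 0, 0, 0], [0, 0, 0, 0, 0, 0], [0, 0, 0, 0, 0, 0]]
  ]
}}

```text
time: 15.15
ee_pos: [0.5341, -0.2497, 0.198]
eef_rot: [0.505, 0.496, -0.495, -0.505]
ft_force: [-9.9, 5.3, 21.5]
width: 0.0177
```

Request:
{"fn": "arm_command", "kwargs": {
  "targets": [
    [[0, -0.002, 0.001, 0, 0, 0], [0, 0, 0, 0, 0, 0], [0, 0, 0, 0, 0, 0]]
  ]
}}

```text
time: 15.4
ee_pos: [0.5332, -0.2497, 0.1975]
eef_rot: [0.505, 0.495, -0.495, -0.505]
ft_force: [-0.9, 0.3, 1.8]
width: 0.0174
```

Request:
{"fn": "arm_command", "kwargs": {
  "targets": [
    [[0, 0, 0, 0, 0, 0], [0, 0, 0, 0, 0, 0], [0, 0, 0, 0, 0, 0], [0, 0, 0, 0, 0, 0], [0, 0, 0, 0, 0, 0], [0, 0, 0, 0, 0, 0]]
  ],
  "hand": 0.6
}}

```text
time: 15.9
ee_pos: [0.533, -0.2496, 0.1975]
eef_rot: [-0.505, -0.495, 0.495, 0.505]
ft_force: [0.7, -0.2, -0.4]
width: 0.0481
```

```bash
python3 - <<'E'
from bench import readout, vision
import cv2
s=readout.read_state()
print(s["ee_pos"],s["ft_force"],s["torque"],s["width"],s["time"])
for n,(x,y,w,h) in {"scene":(195,140,90,90),"wrist":(0,0,640,480)}.items():
    im=vision.camera(n)["pixels"][y:y+h,x:x+w];k={"scene":6,"wrist":1,"top":4}[n]
    cv2.imwrite(f"pics/d_{n}.png",cv2.resize(im,None,fx=k,fy=k,interpolation=cv2.INTER_CUBIC))
E
```

```text
[ 0.53303296 -0.24959339  0.19745832] [ 0.68089503 -0.24116076 -0.40782146] [ 0.02626541 -0.0353955   0.01673801] 0.04813641120492448 15.9
```

View pics/d_scene.png

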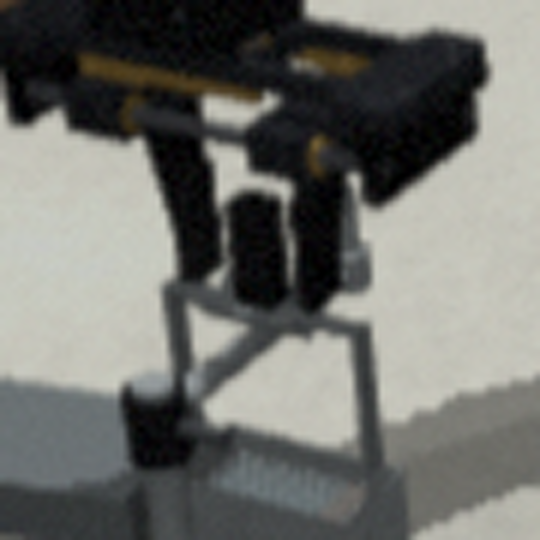

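View pics/d_wrist.png

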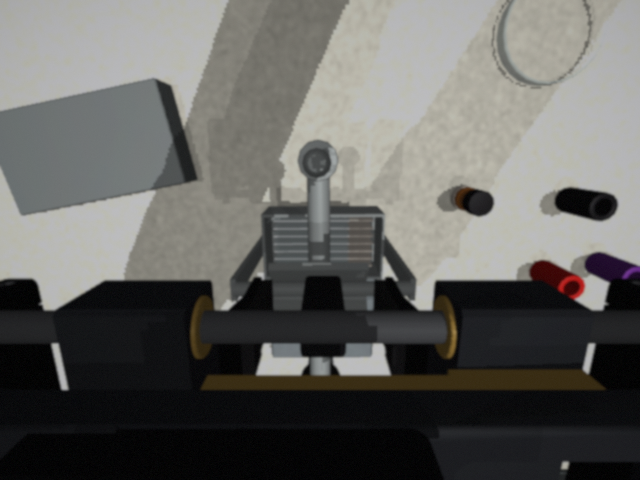

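Request:
{"fn": "arm_command", "kwargs": {
  "targets": [
    [[0, 0, 0, 0, 0, 0], [0, -0.004, 0, 0, 0, 0], [0, -0.01, 0, 0, 0, 0], [0, -0.015, 0, 0, 0, 0], [0, -0.02, 0, 0, 0, 0], [0, -0.02, 0, 0, 0, 0], [0, -0.02, 0, 0, 0, 0], [0, -0.015, 0, 0, 0, 0], [0, -0.01, 0, 0, 0, 0], [0, 0, 0, 0, 0, 0], [0, 0, 0, 0, 0, 0]]
  ]
}}

```text
time: 16.92
ee_pos: [0.5331, -0.2497, 0.3117]
eef_rot: [0.505, 0.495, -0.495, -0.505]
ft_force: [0.0, 0.0, -0.3]
width: 0.0526
```

```bash
python3 - <<'E'
from bench import readout, vision
import cv2
s=readout.read_state()
print(s["ee_pos"],s["eef_rot"],s["ft_force"],s["width"],s["time"])
for n,(x,y,w,h) in {"scene":(185,140,100,100),"wrist":(225,130,200,220),"top":(390,190,90,110)}.items():
    im=vision.camera(n)["pixels"][y:y+h,x:x+w];k={"scene":5,"wrist":2.7,"top":5}[n]
    cv2.imwrite(f"pics/e_{n}.png",cv2.resize(im,None,fx=k,fy=k,interpolation=cv2.INTER_CUBIC))
E
```

```text
[ 0.53309104 -0.24966085  0.31166924] [ 0.50494715  0.49531685 -0.49503218 -0.50461146] [ 0.00373004  0.03284703 -0.26155776] 0.052606266797665446 16.9167
```

View pics/e_scene.png

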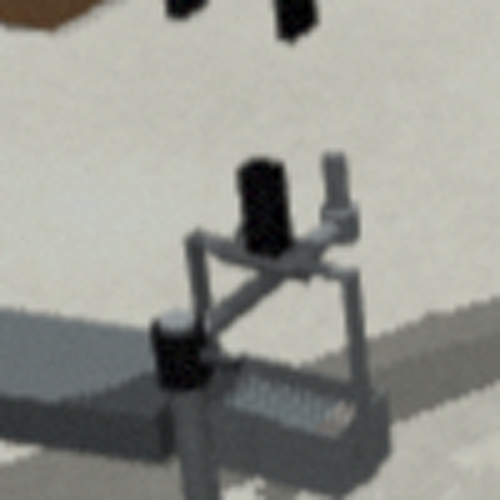

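View pics/e_wrist.png

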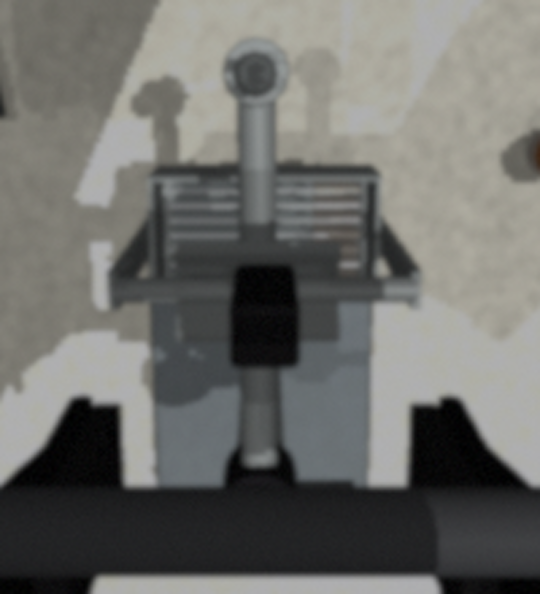

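Request:
{"fn": "arm_command", "kwargs": {
  "targets": [
    [[0, 0, 0.015, 0, 0, 0], [0, 0, 0.02, 0, 0, 0], [0, 0, 0.02, 0, 0, 0], [0, 0, 0.011, 0, 0, 0], [0, 0, 0, 0, 0, 0], [0, 0, 0, 0, 0, 0], [0, 0, 0, 0, 0, 0]]
  ],
  "hand": 0.7
}}

```text
time: 17.65
ee_pos: [0.4676, -0.2478, 0.3111]
eef_rot: [-0.504, -0.495, 0.495, 0.505]
ft_force: [-0.1, 0.1, 0.3]
width: 0.0608
```

```bash
python3 - <<'E'
from bench import readout, vision
import cv2
from h import *
s=readout.read_state()
print(s["ee_pos"],s["eef_rot"],s["time"])
c=vision.camera("wrist");im=c["pixels"]; cv2.imwrite("pics/f.png",im)
cv2.imwrite("pics/fz.png",cv2.resize(im[170:300,260:390],None,fx=4,fy=4,interpolation=cv2.INTER_CUBIC))
E
```

```text
[ 0.46764154 -0.24782636  0.31112495] [-0.50440426 -0.49537965  0.49544867  0.50468402] 17.65
```

View pics/fz.png

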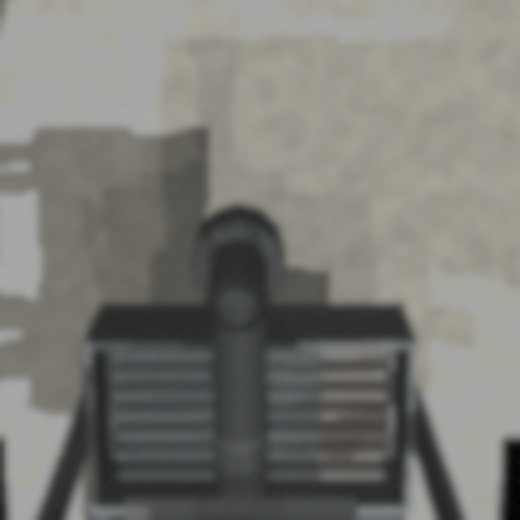

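View pics/f.png

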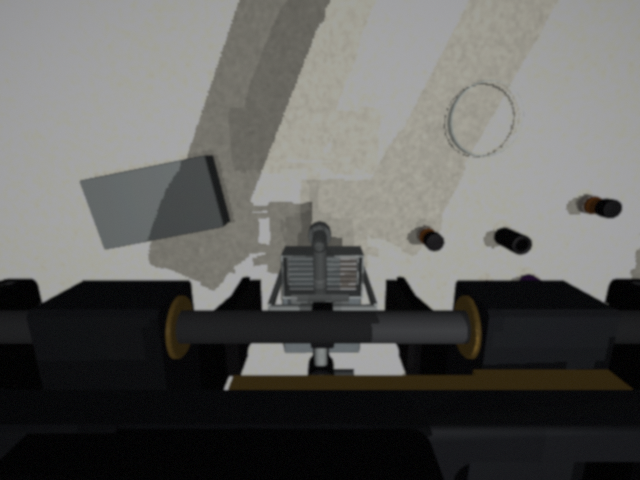

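```bash
python3 - <<'E'
from h import *
from bench import vision,readout
c=vision.camera("wrist");s=readout.read_state()
R=Rn.from_quat(s["eef_rot"]).as_matrix()
for px,z in(((318.9,245.9),.2145),((319.6,232),.1815)):
    p=ray_tool(c,px,.3111-z); print(p,s["ee_pos"]+R@p)
# sleeve top
for px in((526,244),):
    p=ray_tool(c,px,.3111-.05); print(p,s["ee_pos"]+R@p)
print(np.degrees(np.arctan2(R[1,0],R[0,0])),R[:,1])
im=c["pixels"];import cv2
cv2.imwrite("pics/g.png",cv2.resize(im[215:265,485:545],None,fx=8,fy=8,interpolation=cv2.INTER_CUBIC))
E
```

```text
[-2.08298849e-03  9.66000000e-02  7.33341480e-05] [ 0.4674931  -0.25007286  0.21449642]
[-0.00177946  0.1296      0.00320383] [ 0.4643428  -0.24971964  0.1814988 ]
[ 0.253214    0.2611     -0.04296363] [0.51510591 0.00434607 0.04989687]
88.94232426745194 [-7.86047401e-04 -2.43966936e-04 -9.99999661e-01]
```

View pics/g.png

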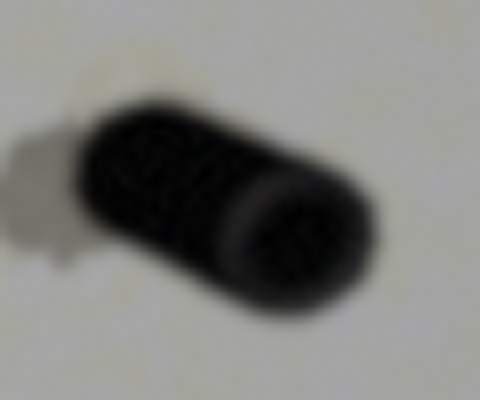

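Request:
{"fn": "arm_command", "kwargs": {
  "targets": [
    [[0.01, 0, -0.002, 0, 0, 0], [0.02, 0, -0.004, 0, 0, 0], [0.028, 0, -0.005, 0, 0, 0], [0.03, 0, -0.005, 0, 0, 0], [0.03, 0, -0.006, 0, 0, 0], [0.03, 0.01, -0.006, 0, 0, 0], [0.03, 0.02, -0.005, 0, 0, 0], [0.03, 0.03, -0.005, 0, 0, 0], [0.024, 0.03, -0.004, 0, 0, 0], [0.0168, 0.03, 0, 0, 0, 0], [0, 0.01, 0, 0, 0, 0], [0, 0, 0, 0, 0, 0]]
  ]
}}

```text
time: 18.75
ee_pos: [0.5121, 0.0003, 0.1794]
eef_rot: [-0.503, -0.494, 0.497, 0.505]
ft_force: [0.8, 0.4, 0.1]
width: 0.0614
```

Request:
{"fn": "arm_command", "kwargs": {
  "targets": [
    [[0, 0, 0, 0, 0, 0], [0, 0, 0, 0, 0, 0]]
  ]
}}

```text
time: 18.92
ee_pos: [0.5145, -0.002, 0.1838]
eef_rot: [0.506, 0.495, -0.494, -0.505]
ft_force: [-0.4, 1.3, -0.3]
width: 0.0609
```

```bash
python3 - <<'E'
from bench import readout, vision
import cv2
from h import *
s=readout.read_state()
print(s["ee_pos"],s["eef_rot"],s["width"],s["time"])
c=vision.camera("wrist");im=c["pixels"]; cv2.imwrite("pics/k.png",im)
E
```

```text
[ 0.5145395  -0.00197389  0.18378757] [ 0.50562567  0.49535084 -0.49426497 -0.50465073] 0.06093515433852893 18.9167
```

View pics/k.png

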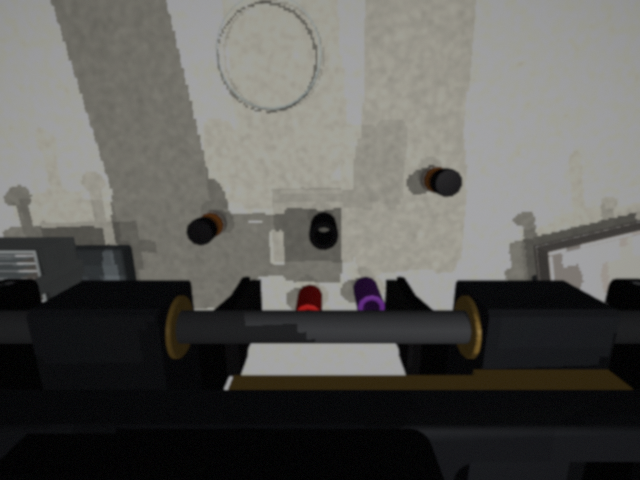

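```bash
python3 - <<'E'
from bench import readout, vision
import cv2
from h import *
s=readout.read_state();print(s["ee_pos"])
c=vision.camera("wrist");im=c["pixels"]
cv2.imwrite("pics/kz.png",cv2.resize(im[200:265,290:360],None,fx=7,fy=7,interpolation=cv2.INTER_CUBIC))
for px in((323.5,233),(323.5,230)):print(ray_tool(c,px,s["ee_pos"][2]-.05))
E
```

```text
[ 0.51463152 -0.00200241  0.18393006]
[0.00153712 0.13393006 0.0013101 ]
[0.00153711 0.13393006 0.00395373]
```

View pics/kz.png

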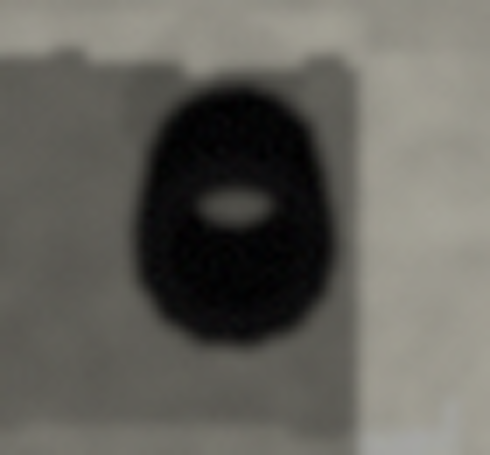

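Request:
{"fn": "arm_command", "kwargs": {
  "targets": [
    [[0.0015, 0.01, -0.0005, 0, 0, 0], [0, 0.02, 0, 0, 0, 0], [0, 0.025, 0, 0, 0, 0], [0, 0.025, 0, 0, 0, 0], [0, 0.025, 0, 0, 0, 0], [0, 0.02, 0, 0, 0, 0], [0, 0.015, 0, 0, 0, 0], [0, 0.01, 0, 0, 0, 0], [0, 0.005, 0, 0, 0, 0], [0, 0, 0, 0, 0, 0], [0, 0, 0, 0, 0, 0], [0, 0, 0, 0, 0, 0]]
  ]
}}

```text
time: 20.02
ee_pos: [0.515, 0.0005, 0.0282]
eef_rot: [0.505, 0.496, -0.495, -0.505]
ft_force: [-0.0, 0.1, -0.4]
width: 0.0609
```

```bash
python3 - <<'E'
from bench import readout, vision
import cv2
from h import *
s=readout.read_state();print(s["ee_pos"],s["ft_force"],s["time"])
c=vision.camera("wrist");im=c["pixels"];cv2.imwrite("pics/l.png",im)
for z in (.04,.05):print(ray_tool(c,(323.5,290),s["ee_pos"][2]-z))
E
```

```text
[5.14952922e-01 4.61504840e-04 2.82177953e-02] [-0.01185706  0.07636904 -0.38268722] 20.0167
[ 0.00103302 -0.0117822   0.00898346]
[ 0.00099837 -0.0217822   0.01312067]
```

View pics/l.png

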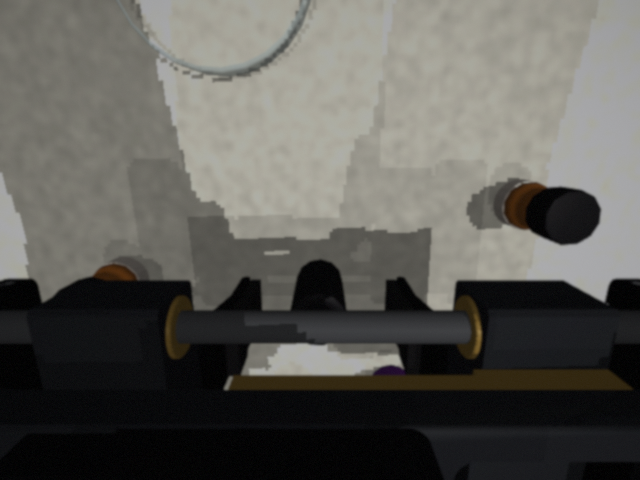

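```bash
python3 - <<'E'
from bench import readout, vision
from h import *
s=readout.read_state()
c=vision.camera("wrist")
print(ray_tool(c,(319,261.5),s["ee_pos"][2]))
E
```

```text
[-0.0013729   0.02823015  0.00972818]
```

Request:
{"fn": "arm_command", "kwargs": {
  "targets": [
    [[0, 0.006, -0.001, 0, 0, 0], [0, 0.005, -0.001, 0, 0, 0], [0, 0, 0, 0, 0, 0], [0, 0, 0, 0, 0, 0]]
  ]
}}

```text
time: 20.45
ee_pos: [0.5159, 0.0003, 0.0158]
eef_rot: [-0.505, -0.495, 0.495, 0.505]
ft_force: [0.3, 0.3, 0.8]
width: 0.061
```

Request:
{"fn": "arm_command", "kwargs": {
  "targets": [
    [[0, 0, 0, 0, 0, 0], [0, 0, 0, 0, 0, 0], [0, 0, 0, 0, 0, 0], [0, 0, 0, 0, 0, 0], [0, 0, 0, 0, 0, 0], [0, 0, 0, 0, 0, 0], [0, 0, 0, 0, 0, 0], [0, 0, 0, 0, 0, 0], [0, 0, 0, 0, 0, 0], [0, 0, 0, 0, 0, 0]]
  ],
  "hand": 0,
  "grip_force": 30
}}

```text
time: 21.28
ee_pos: [0.5162, 0.0004, 0.0163]
eef_rot: [-0.505, -0.495, 0.495, 0.505]
ft_force: [0.3, -0.4, 1.3]
width: 0.0259
```

Request:
{"fn": "arm_command", "kwargs": {
  "targets": [
    [[0, -0.005, 0, 0, 0, 0], [0, -0.015, 0, 0, 0, 0], [0, -0.025, 0, 0, 0, 0], [0, -0.03, 0, 0, 0, 0], [0, -0.03, 0, 0, 0, 0], [0, -0.03, 0, 0, 0, 0], [0, -0.03, 0, 0, 0, 0], [0, -0.03, 0, 0, 0, 0], [-0.005, -0.025, 0, 0, 0, 0], [-0.01, -0.015, 0.005, 0, 0, 0], [-0.02, -0.005, 0.01, 0, 0, 0], [-0.025, 0, 0.01, 0, 0, 0]]
  ]
}}

```text
time: 22.28
ee_pos: [0.4905, -0.0586, 0.2581]
eef_rot: [0.505, 0.497, -0.495, -0.504]
ft_force: [-0.0, -0.7, -0.2]
width: 0.0254
```

Request:
{"fn": "arm_command", "kwargs": {
  "targets": [
    [[-0.03, 0, 0.008, 0, 0, 0], [-0.03, 0, 0.006, 0, 0, 0], [-0.03, 0, 0.004, 0, 0, 0], [-0.03, 0, 0, 0, 0, 0], [-0.025, 0, 0, 0, 0, 0], [-0.02, 0, 0, 0, 0, 0], [-0.015, 0, 0, 0, 0, 0], [-0.008, 0, 0, 0, 0, 0], [0, 0, 0, 0, 0, 0], [0, 0, 0, 0, 0, 0], [0, 0, 0, 0, 0, 0]]
  ]
}}

```text
time: 23.2
ee_pos: [0.4687, -0.2455, 0.2562]
eef_rot: [-0.504, -0.496, 0.495, 0.505]
ft_force: [-0.3, -0.6, -1.4]
width: 0.0256
```

```bash
python3 - <<'E'
from bench import readout, vision
import cv2
from h import *
s=readout.read_state();print(s["ee_pos"],s["eef_rot"],s["ft_force"],s["time"])
c=vision.camera("wrist");im=c["pixels"];cv2.imwrite("pics/m.png",im)
for n,(x,y,w,h) in {"scene":(185,120,110,110),"top":(390,190,90,110)}.items():
    im=vision.camera(n)["pixels"][y:y+h,x:x+w];k={"scene":5,"wrist":2.7,"top":5}[n]
    cv2.imwrite(f"pics/m_{n}.png",cv2.resize(im,None,fx=k,fy=k,interpolation=cv2.INTER_CUBIC))
E
```

```text
[ 0.46869902 -0.24551148  0.25617512] [-0.50421688 -0.49565501  0.49541936  0.50462967] [-0.33679626 -0.64535207 -1.41399656] 23.2
```

View pics/m.png

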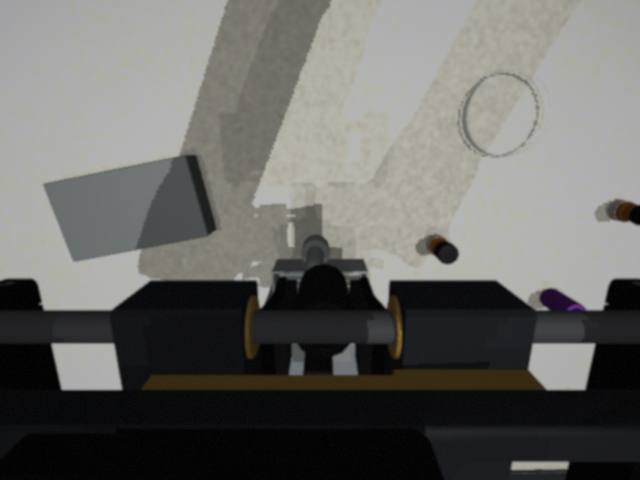

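View pics/m_scene.png

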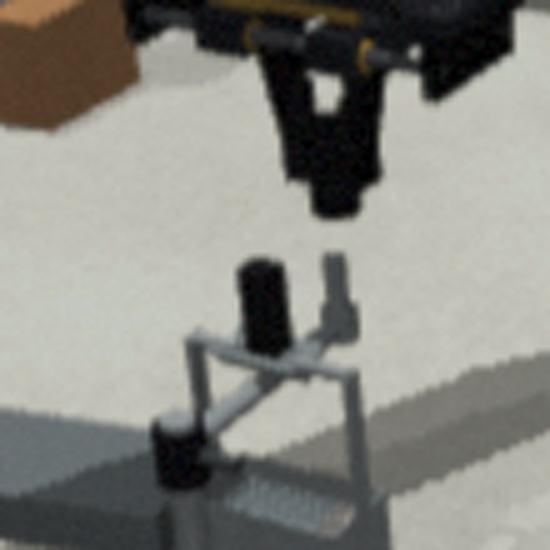

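Request:
{"fn": "arm_command", "kwargs": {
  "targets": [
    [[-0.0045, 0.006, 0.001, 0, 0, 0], [0, 0.007, 0, 0, 0, 0], [0, 0.006, 0, 0, 0, 0], [0, 0, 0, 0, 0, 0], [0, 0, 0, 0, 0, 0], [0, 0, 0, 0, 0, 0]]
  ]
}}

```text
time: 23.85
ee_pos: [0.4674, -0.2512, 0.2372]
eef_rot: [-0.505, -0.495, 0.495, 0.505]
ft_force: [-0.1, -0.7, -0.7]
width: 0.0254
```

```bash
python3 - <<'E'
from bench import readout, vision
import cv2
from h import *
s=readout.read_state();print(s["ee_pos"],s["ft_force"],s["time"])
c=vision.camera("wrist");im=c["pixels"]
cv2.imwrite("pics/n_w.png",cv2.resize(im[215:315,265:375],None,fx=6,fy=6,interpolation=cv2.INTER_CUBIC))
c=vision.camera("scene");im=c["pixels"]
cv2.imwrite("pics/n_s.png",cv2.resize(im[130:200,220:290],None,fx=8,fy=8,interpolation=cv2.INTER_CUBIC))
W=wristcam(vision.camera("wrist"),s);S=c
for P in([.4675,-.25,.2145],[.4675,-.25,.1815],list(s["ee_pos"][:2])+[s["ee_pos"][2]-.0163],list(s["ee_pos"])):
    print(P,"wrist",(proj(W,np.array(P))-[265,215])*6,"scene",(proj(S,np.array(P))-[220,130])*8)
E
```

```text
[ 0.46736695 -0.25120744  0.23723418] [-0.06569272 -0.74079604 -0.69791424] 23.85
[0.4675, -0.25, 0.2145] wrist [351.60442142 398.04513821] scene [247.3516316 324.0246352]
[0.4675, -0.25, 0.1815] wrist [350.44504407 287.47472906] scene [256.36926692 415.91874022]
[np.float64(0.46736694771372905), np.float64(-0.2512074409949604), np.float64(0.22093417717135402)] wrist [338.43571715 422.76979718] scene [242.54148536 304.90550698]
[np.float64(0.46736694771372905), np.float64(-0.2512074409949604), np.float64(0.23723417717135403)] wrist [338.00270952 496.36654327] scene [237.93088626 258.15747381]
```

View pics/n_w.png

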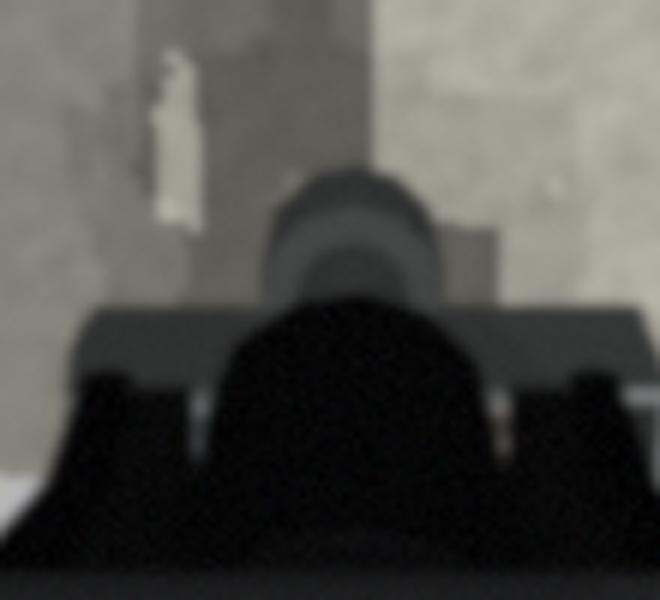

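View pics/n_s.png

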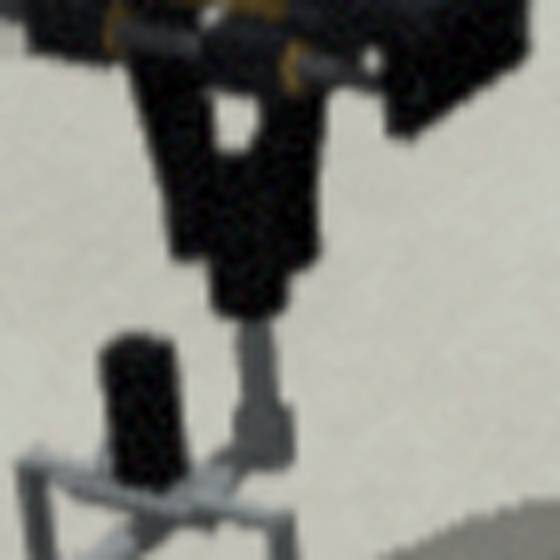

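Request:
{"fn": "arm_command", "kwargs": {
  "targets": [
    [[0, 0.003, 0, 0, 0, 0], [0, 0.003, 0, 0, 0, 0], [0, 0.002, 0, 0, 0, 0], [0, 0.002, 0, 0, 0, 0], [0, 0, 0, 0, 0, 0]]
  ]
}}

```text
time: 24.42
ee_pos: [0.4671, -0.2511, 0.2267]
eef_rot: [-0.505, -0.495, 0.495, 0.505]
ft_force: [-0.1, -0.2, -0.1]
width: 0.0256
```

Request:
{"fn": "arm_command", "kwargs": {
  "targets": [
    [[0, 0.002, 0, 0, 0, 0], [0, 0.002, 0, 0, 0, 0], [0, 0.001, 0, 0, 0, 0], [0, 0, 0, 0, 0, 0]]
  ]
}}

```text
time: 24.75
ee_pos: [0.4672, -0.2512, 0.222]
eef_rot: [-0.505, -0.495, 0.495, 0.505]
ft_force: [0.6, -0.1, 0.2]
width: 0.0254
```

Request:
{"fn": "arm_command", "kwargs": {
  "targets": [
    [[0, 0.003, 0, 0, 0, 0], [0, 0.003, 0, 0, 0, 0], [0, 0.003, 0, 0, 0, 0], [0, 0.003, 0, 0, 0, 0], [0, 0, 0, 0, 0, 0]]
  ]
}}

```text
time: 25.17
ee_pos: [0.467, -0.2511, 0.2095]
eef_rot: [-0.504, -0.495, 0.495, 0.505]
ft_force: [-0.8, 0.5, -0.6]
width: 0.0258
```

Request:
{"fn": "arm_command", "kwargs": {
  "targets": [
    [[0, 0.003, 0, 0, 0, 0], [0, 0.003, 0, 0, 0, 0], [0, 0.002, 0, 0, 0, 0], [0, 0, 0, 0, 0, 0]]
  ]
}}

```text
time: 25.5
ee_pos: [0.4671, -0.2511, 0.2017]
eef_rot: [-0.505, -0.495, 0.495, 0.505]
ft_force: [-0.0, -0.9, 0.0]
width: 0.0258
```

Request:
{"fn": "arm_command", "kwargs": {
  "targets": [
    [[0, 0.001, 0, 0, 0, 0], [0, 0.001, 0, 0, 0, 0], [0, 0, 0, 0, 0, 0]]
  ]
}}

```text
time: 25.75
ee_pos: [0.4674, -0.2513, 0.2003]
eef_rot: [0.505, 0.495, -0.495, -0.505]
ft_force: [-0.1, -1.3, 0.3]
width: 0.0254
```

Request:
{"fn": "arm_command", "kwargs": {
  "targets": [
    [[0, 0.001, 0, 0, 0, 0], [0, 0.001, 0, 0, 0, 0], [0, 0, 0, 0, 0, 0]]
  ]
}}

```text
time: 26.0
ee_pos: [0.4678, -0.2514, 0.2]
eef_rot: [0.505, 0.496, -0.495, -0.505]
ft_force: [-5.8, 2.8, 15.5]
width: 0.0255
```

```bash
python3 - <<'E'
from bench import readout, vision
import cv2
s=readout.read_state();print(s["ee_pos"],s["ft_force"],s["time"])
c=vision.camera("wrist");im=c["pixels"]
cv2.imwrite("pics/o_w.png",im)
c=vision.camera("scene");im=c["pixels"]
cv2.imwrite("pics/o_s.png",cv2.resize(im[130:200,220:290],None,fx=8,fy=8,interpolation=cv2.INTER_CUBIC))
E
```

```text
[ 0.46781261 -0.2513886   0.19998688] [-5.76494809  2.82976662 15.53586346] 26.0
```

View pics/o_s.png

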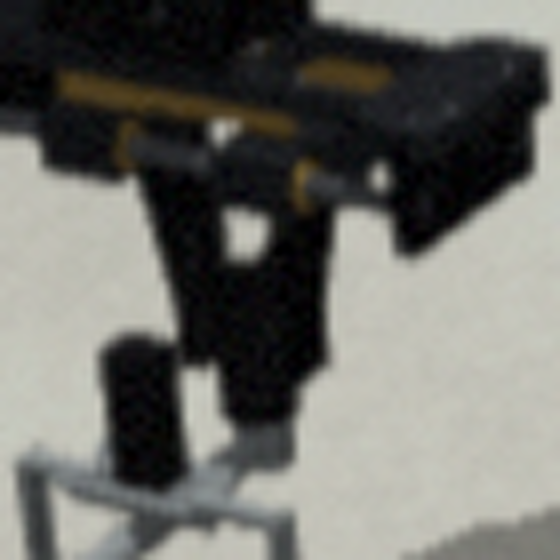

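View pics/o_w.png

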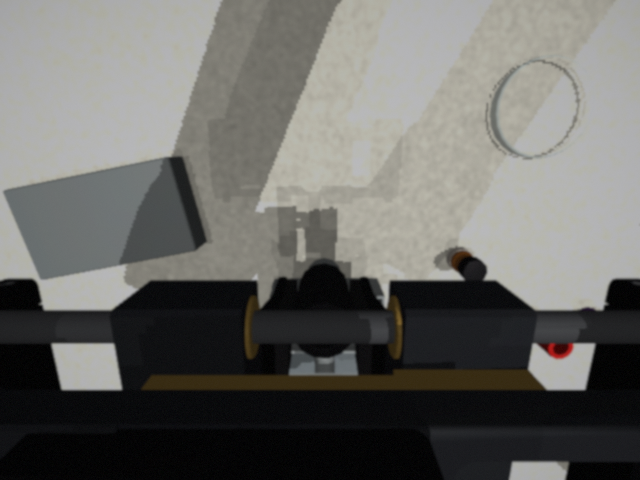

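Request:
{"fn": "arm_command", "kwargs": {
  "targets": [
    [[0, 0.001, 0, 0, 0, 0], [0, 0.001, 0, 0, 0, 0], [0, 0, 0, 0, 0, 0]]
  ]
}}

```text
time: 26.35
ee_pos: [0.4684, -0.2516, 0.1995]
eef_rot: [0.506, 0.496, -0.494, -0.504]
ft_force: [-8.0, 5.5, 30.0]
width: 0.0258
```

Request:
{"fn": "arm_command", "kwargs": {
  "targets": [
    [[0, -0.002, 0, 0, 0, 0], [0, -0.0015, 0, 0, 0, 0], [0, 0, 0, 0, 0, 0], [0, 0, 0, 0, 0, 0]]
  ]
}}

```text
time: 26.68
ee_pos: [0.4675, -0.2513, 0.1999]
eef_rot: [0.505, 0.495, -0.495, -0.505]
ft_force: [-0.6, 0.3, 5.6]
width: 0.0258
```

Request:
{"fn": "arm_command", "kwargs": {
  "targets": [
    [[0, 0, 0, 0, 0, 0], [0, 0, 0, 0, 0, 0], [0, 0, 0, 0, 0, 0], [0, 0, 0, 0, 0, 0], [0, 0, 0, 0, 0, 0], [0, 0, 0, 0, 0, 0]]
  ],
  "hand": 0.6
}}

```text
time: 27.18
ee_pos: [0.4673, -0.2512, 0.1996]
eef_rot: [-0.505, -0.495, 0.495, 0.505]
ft_force: [0.2, 0.5, 0.1]
width: 0.0506
```

Request:
{"fn": "arm_command", "kwargs": {
  "targets": [
    [[0, 0, 0, 0, 0, 0], [0, -0.005, 0, 0, 0, 0], [0, -0.015, 0, 0, 0, 0], [0, -0.025, 0, 0, 0, 0], [0, -0.025, 0, 0, 0, 0], [0, -0.025, 0, 0, 0, 0], [0, -0.015, 0, 0, 0, 0], [0, -0.005, 0, 0, 0, 0], [0, 0, 0, 0, 0, 0], [0, 0, 0, 0, 0, 0]]
  ]
}}

```text
time: 28.02
ee_pos: [0.4671, -0.2511, 0.314]
eef_rot: [-0.505, -0.495, 0.495, 0.505]
ft_force: [0.5, 0.1, -0.3]
width: 0.0521
```

```bash
python3 - <<'E'
from bench import readout, vision
import cv2
s=readout.read_state();print(s["ee_pos"],s["ft_force"],s["width"],s["time"])
c=vision.camera("wrist");im=c["pixels"]
cv2.imwrite("pics/p_w.png",cv2.resize(im[170:320,240:400],None,fx=4,fy=4,interpolation=cv2.INTER_CUBIC))
c=vision.camera("scene");im=c["pixels"]
cv2.imwrite("pics/p_s.png",cv2.resize(im[130:210,210:290],None,fx=7,fy=7,interpolation=cv2.INTER_CUBIC))
E
```

```text
[ 0.46714098 -0.25114572  0.31401471] [ 0.4883424   0.08915259 -0.34033788] 0.05209939359425505 28.0167
```

View pics/p_s.png

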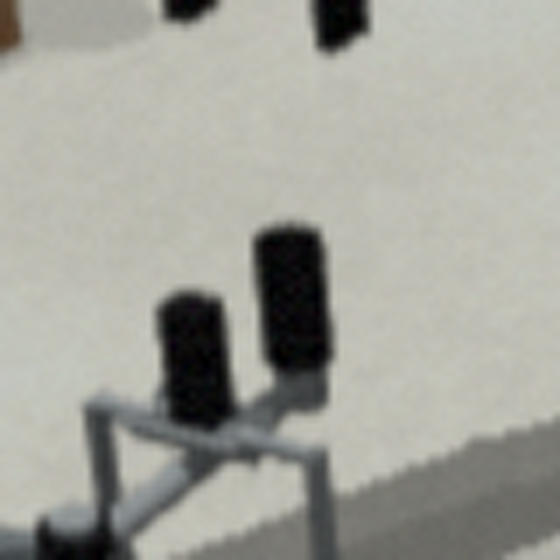

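View pics/p_w.png

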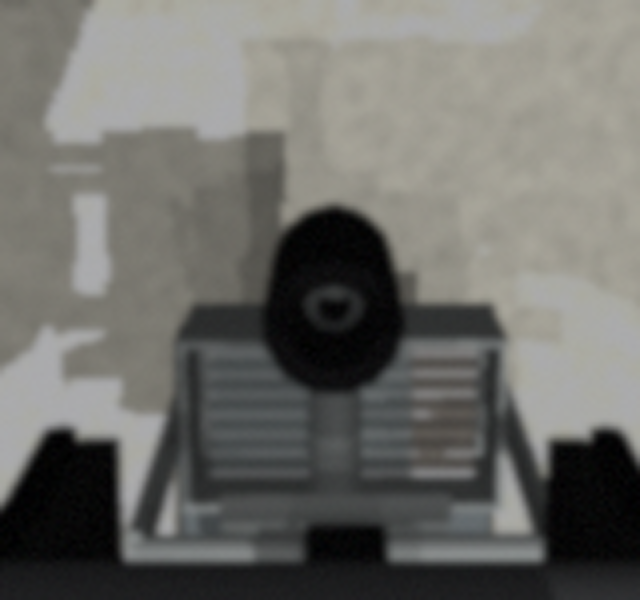

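```bash
python3 - <<'E'
from bench import readout, vision
from h import *
S=vision.camera("scene")
for dz in (0,.004,.008): 
  for z in(.2315,.1815): print(dz,z,(proj(S,np.array([.4675,-.249,z+dz]))-[210,130]+.43)*7)
print(readout.read_state()["time"])
E
```

```text
0 0.2315 [287.64118976 244.60803616]
0 0.1815 [299.6422003  367.46067165]
0.004 0.2315 [286.65598281 234.52261293]
0.004 0.1815 [298.70301678 357.84638383]
0.008 0.2315 [285.66694863 224.39801096]
0.008 0.1815 [297.76027132 348.19563278]
28.1667
```

```bash
python3 - <<'E'
from bench import readout, vision
import cv2
im=vision.camera("scene")["pixels"]
cv2.imwrite("pics/q_s.png",cv2.resize(im[140:310,180:400],None,fx=3.5,fy=3.5,interpolation=cv2.INTER_CUBIC))
print(readout.read_state()["joint_vel"])
E
```

```text
[ 0.00062226 -0.00227458  0.00178018 -0.00318065  0.00025979  0.00363351
 -0.00045479]
```

View pics/q_s.png

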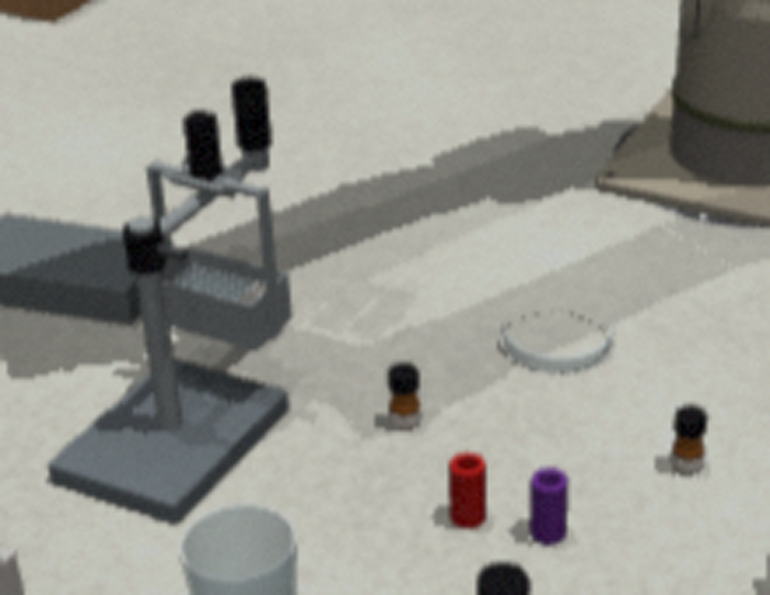

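The picture shows the rack hanging level in the drying saddle, the sleeve upright on the spigot at about (252,115), and the bystanders where they were. The gripper is clear, so I'm handing in.

```bash
python3 -c "
from bench import r
print(r.close_job())"
```

```text
the job is handed in; nothing more can be done
None
```

The job is handed in, with the rack on the drying hook and the sleeve on its spigot. It took about 28 s of the allowed 72 s, and no verdict was reported.

**Rack:** I lifted it off the draining hook by its post, drew it out and carried it level. It was lowered onto the drying saddle with a peak contact of about 25 N, against the 60 N limit. I let it go before fetching the sleeve.

**Sleeve:** It went over the spigot with no measurable force until it met a firm stop. I pressed to about 30 N, and it moved less than 1 mm more. I then released it and backed off upward.

**Last checks:** The final pictures showed:
- the rack hanging level with its bar in the saddle
- the sleeve upright and centred on the spigot
- the vials, dish and decoys in that view where they were

The gripper was clear, with forces near zero.

**Disagreement:** The stop came about 2 mm higher than one of my collar-height estimates. The scene picture put the sleeve somewhere between fully home and 4 mm high. A second estimate of the hook's height fits the stop being the collar, so I took it as fully home, but the pictures alone don't settle it.

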